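Build the test-sieve tower on the sieve shaker

ROBOT

A 6-joint arm with a two-finger parallel gripper is mounted at the origin on a cart in front of the work surface, level with it; the furniture and walls round the work are solid. World frame = base frame: x ahead of the robot, y to its left, z up, the work surface at z = 0. Lengths are in mm, angles in rad, forces in N, time in s.
With the tool pointing down it reaches from about 275 to 1000 mm from the base axis. Payload 8.4 kg.
Tool frame: the origin (TCP) lies at the very end of the fingers, on their centre line; the grasp point (between the pads) lies 19 mm behind it; z points along the fingers, y is the direction in which the jaws open and shut (so a half turn about z gives the same grasp; the last joint's range is limited). The gripper opens to 85 mm and grips with 20 to 120 N. Pads are 22 mm wide; open, the fingers measure 114 mm over their backs; the gripper's body (76 mm by 85 mm) begins 54 mm behind the grasp point. The pads swing forward as they close: fully open they stand 13 mm farther back than shut.
Start: joints at [1.345, 0.353, 1.633, -0, 1.155, -0.002], TCP at [138.709, 609.416, 231.281] pointing down, gripper open.
Joint ranges: [-2.63, 2.63], [-0.92, 2.1], [0.06, 2.66], [-1.3, 4.44], [0, 2.69], [-3.02, 3.02]. Speed limits (rad/s): [2.22, 2.22, 2.79, 3.14, 3.14, 3.14].

INTERFACE

Orientations are given as [roll, pitch, yaw] about the fixed x, y, z axes, in that order (R = Rz(yaw) Ry(pitch) Rx(roll)).
In Python, from rig import r gives the robot as it stands.
- The arm moves only by the tool jog_arm, never from a script. Its argument "increments" is text: rows parted by semicolons, each of 7 numbers parted by spaces: the shift along the tool's x, y, z in cm, then the turn, a rotation vector about the tool's x, y, z in rad, then the opening, from -1 (shut) to 1 (fully open). A call has exactly 8 rows; each row shifts and turns the commanded pose from where the row before left it, along the tool's axes as they then stand; what a row does not reach is not made up. A row lasts 1/10 s, in which the tool goes at most 50 mm and 8.59 degrees, less where a joint would pass 70% of its speed; a pose out of reach is approached as far as the arm can. A call with a gripper value outside its range is refused whole. The fingers move at their own pace and stop on an object; "squeeze" is the grip in N (left out, the last holds). Time passes only in rows, so rows that do not move let the fingers close, or fill a call up. It gives the time, the measured TCP pose, the force and the opening at its end, in the units of the state.
- r.sense(): the state, without advancing time (a new reading comes with each control period).
- r.grab_frame(name): name is "scene" or "top" or "wrist"; returns the picture (420x560x3 uint8, red, green, blue); there is no depth.
- r.camera_info(name): a dict with "K" (3x3 intrinsics, pixels), "rvec" (rotation vector, rad) and "tvec" (3), from world to camera coordinates, as OpenCV has them. Camera axes: x right, y down, z forward; pixel columns grow to the right and rows downward; lengths in mm; the calibration is good to about 2 mm. A picture is of the moment at which its call begins: read the wrist's pose just before it. camera_info takes no time and is no camera call; for the wrist camera it gives the pose at the moment of the call.
- r.sign_off(): hands the job in, once; it reports no verdict.
The state is a dict: "clock": time; "qpos": joint angles; "qvel": joint speeds; "joint_efforts": joint torques, N m; "eef_pos": TCP position; "tcp_rot": TCP orientation; "contact_force": force on the tool from outside, world axes, zero at the start; "wrist_torque": the same for the moment, N m; "opening": opening from 0.0 (shut) to 1.0 (fully open).
Only numpy, scipy, OpenCV 4.12 (cv2) and the standard library are available. Lean on these libraries where they do the work, as an engineer would, in place of code of your own. Each camera call takes 0.05 s, during which the arm holds its last target.

TASK

Build the sieve tower on the shaker for a grading run: the closed collecting pan goes on the shaker's round seat first, then the fine, the medium and the coarse sieve on top of one another, and the lid with the black knob last. Every part must stand level and nest fully home in the one below, and leave the two sample vials and the brush where they are.

Things in the scene. Friction and masses are not known exactly. Their poses are not given: they have to be found in the camera images.
- pan: Collecting pan: round open steel cup, plain closed floor, 62 mm diameter, 28 mm high in all. Lowest 7 mm: tapered skirt (49 to 54 mm diameter); then a shoulder and a straight 62 mm wall, 2.5 mm thick, to the open rim. A skirt drops into the rim below (57 mm inside) until the shoulder rests on it: origin 7 mm under that rim, 1.5 mm play all round. Origin: centre of underside, z up. 0.11 kg, loose.
- sieve_fine: Fine sieve: round open steel frame with skirt, shoulder and wall like the pan's, 62 mm diameter, 34 mm high in all; its floor is a dense dark wire cloth (2.8 mm weave, nearly a closed sheet). Origin: centre of the skirt's underside, z up. Home in the pan, its origin is 21 mm above the pan's. 0.10 kg, loose.
- sieve_medium: Medium sieve: same frame and skirt, 62 mm diameter, 42 mm high in all; floor of open wire mesh, 6 mm pitch. Origin: centre of the skirt's underside, z up. Home in the fine sieve, its origin is 27 mm above the fine sieve's. 0.11 kg, loose.
- sieve_coarse: Coarse sieve: same frame and skirt, 62 mm diameter, the tallest: 52 mm high in all; floor of a few thick wires, 17 mm pitch, wide openings. Origin: centre of the skirt's underside, z up. Home in the medium sieve, its origin is 35 mm above the medium sieve's. 0.13 kg, loose.
- sieve_lid: Lid: steel disc, 62 mm diameter, with the same 7 mm skirt under it (disc 7 to 15 mm above the underside) and in the middle an upright black knob, 20 mm diameter, 32 to 46 mm above the underside, on a 12 mm stem. Origin: centre of the skirt's underside, z up. Home in the coarse sieve, its origin is 45 mm above the coarse sieve's. 0.10 kg, loose.
- shaker_seat (a point): Centre of the rim of the sieve shaker's round seat, 60 mm above the worktop, z up. The shaker is a fixed low white box, 150 x 136 mm, top at 42 mm, control panel on its own -x side; on it stands a round head, 62 mm diameter, with a recess 57 mm across and 9 mm deep for the pan's skirt. Home, the pan's origin is 7 mm below this point.
- vial_a: Sample vial with a black cap and yellowish powder, 22 mm diameter, 52 mm high, standing loose on the worktop. Origin: centre of its underside. Bystander, to be left where it is.
- vial_bb: Sample vial with a black cap and reddish powder, 22 mm diameter, 52 mm high, standing loose on the worktop. Origin: centre of its underside. Bystander, to be left where it is.
- brush: Sieve-cleaning brush, 160 mm long, lying loose on the worktop; it lies along its own x axis. Origin: under its middle. Bystander, to be left where it is.

How it is judged (in metres and radians):
At the end, for the whole second after the job is handed in: The pan is home in the shaker's seat, the fine sieve in the pan, the medium sieve in the fine one, the coarse sieve in the medium one and the lid in the coarse one: each within 4 mm of the axis of what carries it, within 2.5 mm of its nested height, upright within 0.04 rad, and everything at rest (horizontal distance between pan and shaker_seat below 0.004 m and z of pan in the frame of shaker_seat between -0.0095 and -0.0045 m and angle between each of pan, sieve_fine, sieve_medium, sieve_coarse, sieve_lid's own z axis and vertical below 0.04 rad and linear speed of each of pan, sieve_fine, sieve_medium, sieve_coarse, sieve_lid below 0.01 m/s and angular speed of each of pan, sieve_fine, sieve_medium, sieve_coarse, sieve_lid below 0.15 rad/s and horizontal distance between sieve_fine and pan below 0.004 m and z of sieve_fine in the frame of pan between 0.0185 and 0.0235 m and horizontal distance between sieve_medium and sieve_fine below 0.004 m and z of sieve_medium in the frame of sieve_fine between 0.0245 and 0.0295 m and horizontal distance between sieve_coarse and sieve_medium below 0.004 m and z of sieve_coarse in the frame of sieve_medium between 0.0325 and 0.0375 m and horizontal distance between sieve_lid and sieve_coarse below 0.004 m and z of sieve_lid in the frame of sieve_coarse between 0.0425 and 0.0475 m); the robot touches nothing.
It fails at once if a sample vial is tipped or pushed more than 20 mm (angle between any of vial_a, vial_bb's own z axis and vertical above 0.5 rad or distance of any of vial_a, vial_bb from where it was at the start of the episode above 0.02 m).
It fails at once if the brush is pushed more than 20 mm (distance of brush from where it was at the start of the episode above 0.02 m).
It also fails if it takes over 128 s, if anything falls off the work surface, if the arm or the gripper's body presses on something with over 40 N, if the wrist force passes 120 N, or if a joint passes its speed limit or range.

## Working session

There is one attempt and no reset: what is moved stays moved. The work goes in short steps, Python scripts to look and compute and a tool call to move; the robot and the scene stay as the last step left them, time stands still between calls to the robot, and variables do not carry over. Pictures are saved under pics/ and viewed, and the job is handed in when it is done.

Besides the shell and the picture viewer there is one more tool, called after "Emit:" as name(argument=value, ...) on one line, values as JSON. jog_arm: Moves the arm, as the interface text tells. Its arguments: {"type":"object","properties":{"increments":{"type":"string"},"squeeze":{"type":"number"}},"required":["increments"]}

```bash
ls; mkdir -p pics; python3 - <<'E'
from rig import r
import cv2
print(r.sense())
for n in ["scene","top","wrist"]:
    im=r.grab_frame(n); cv2.imwrite(f"pics/{n}0.png",im[:,:,::-1]); print(n,r.camera_info(n))
E
```

```text
pics
{'clock': 0.0, 'qpos': array([ 1.34465695e+00,  3.53645359e-01,  1.63411919e+00,  1.85801582e-05,
        1.15520204e+00, -2.42982881e-03]), 'qvel': array([ 0.00063735,  0.00151641,  0.00112028, -0.00218585,  0.00169229,
        0.00108386]), 'joint_efforts': array([-1.01208982e-03, -6.05244470e+01, -3.42072415e+01, -1.71029160e-04,
        9.42610495e-03, -4.35487635e-06]), 'eef_pos': array([138.56276918, 608.9670347 , 230.56981918]), 'tcp_rot': array([-3.14021877e+00, -2.03265974e-05,  2.91787558e+00]), 'contact_force': array([-0.17153335,  0.45586582,  0.76310619]), 'wrist_torque': array([-0.0161558 , -0.00100645, -0.03853674]), 'opening': 0.9997960205871603}
scene {'K': array([[499.55696385,   0.        , 279.50683065],
       [  0.        , 499.55696385, 209.75646816],
       [  0.        ,   0.        ,   1.        ]]), 'rvec': array([ 2.07595048, -0.7337102 ,  0.35746881]), 'tvec': array([-411.72056449,  277.70479189, 1122.26587734])}
top {'K': array([[452.63298659,   0.        , 286.77794743],
       [  0.        , 452.63298659, 204.30315545],
       [  0.        ,   0.        ,   1.        ]]), 'rvec': array([ 2.17009458, -2.18784511,  0.1068629 ]), 'tvec': array([  29.3469865 ,  530.57067767, 1460.90690272])}
wrist {'K': array([[292.86985397,   0.        , 280.01476776],
       [  0.        , 292.86985397, 208.45889636],
       [  0.        ,   0.        ,   1.        ]]), 'rvec': array([-2.28118843, -1.82164885, -0.24743936]), 'tvec': array([-624.17651253,  -34.54282824,  377.70444497])}
```

View pics/scene0.png

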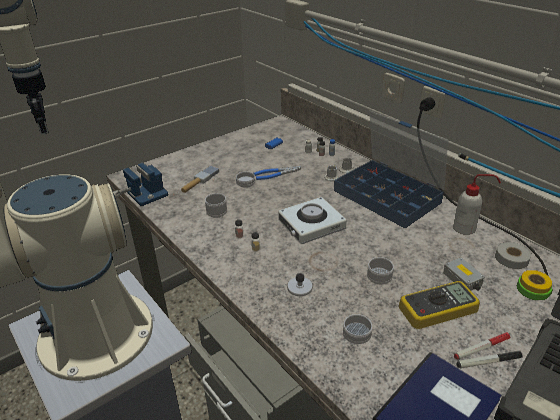

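View pics/top0.png

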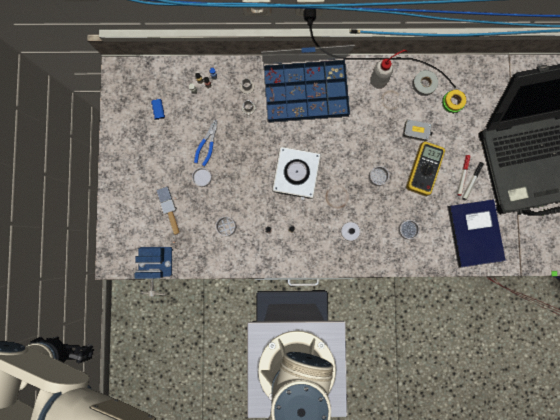

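View pics/wrist0.png

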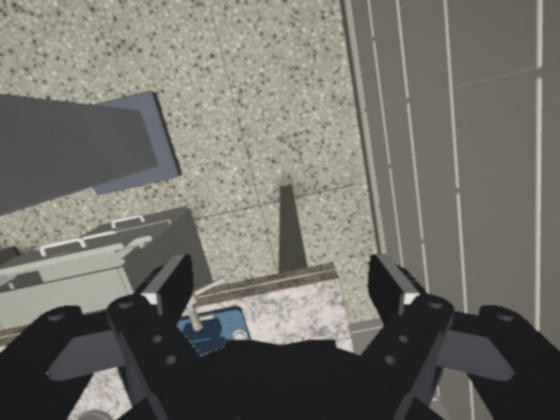

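The overview images show four cups, at about (202,178), (227,227), (379,176) and (409,229) in the top view. The lid is at (350,231), the seat at (297,171) and the vials at (268,229) and (291,229). Next I'll enlarge each one.

```bash
cat > h.py <<'E'
import numpy as np, cv2
from rig import r
def ray(n,uv,z,info=None):
    c=info or r.camera_info(n); R,_=cv2.Rodrigues(c["rvec"]); t=c["tvec"]
    d=R.T@np.linalg.inv(c["K"])@np.array([uv[0],uv[1],1.]); o=-R.T@t
    return o+d*(z-o[2])/d[2]
def proj(n,P,info=None):
    c=info or r.camera_info(n)
    return cv2.projectPoints(np.array(P,float).reshape(-1,3),c["rvec"],c["tvec"],c["K"],None)[0].reshape(-1,2)
E
python3 - <<'E'
from h import *
t=cv2.imread("pics/top0.png"); s=cv2.imread("pics/scene0.png")
def tile(im,cs,h,f):
    return np.hstack([cv2.resize(im[y-h:y+h,x-h:x+h],None,fx=f,fy=f,interpolation=cv2.INTER_CUBIC) for x,y in cs])
a=tile(t,[(202,178),(227,227),(379,176)],20,6.5)
b=tile(t,[(409,229),(350,231),(297,171)],20,6.5)
cv2.imwrite("pics/t1.png",np.vstack([a,b]))
a=tile(s,[(246,179),(216,204),(380,270)],20,6.5)
b=tile(s,[(357,328),(300,284),(312,214)],20,6.5)
cv2.imwrite("pics/s1.png",np.vstack([a,b]))
for n,uv,z in [("c1",(202,178),30),("c2",(227,227),30),("c3",(379,176),30),("c4",(409,229),30),("lid",(350,231),46),("seat",(297,171),60),("va",(268,229),52),("vb",(291,229),52),("brush",(168,210),10)]:
    print(n,ray("top",uv,z))
E
```

```text
c1 [619.00670737 302.34067999  30.        ]
c2 [457.71987074 219.89668155  30.        ]
c3 [ 621.36523631 -279.1458489    30.        ]
c4 [ 446.3617153  -372.32629381   30.        ]
lid [ 440.96239336 -177.46346691   46.        ]
seat [635.00267904  -8.52708543  60.        ]
va [449.34264576  86.03674938  52.        ]
vb [448.73765988  12.41015362  52.        ]
brush [516.22380947 417.11402275  10.        ]
```

View pics/t1.png

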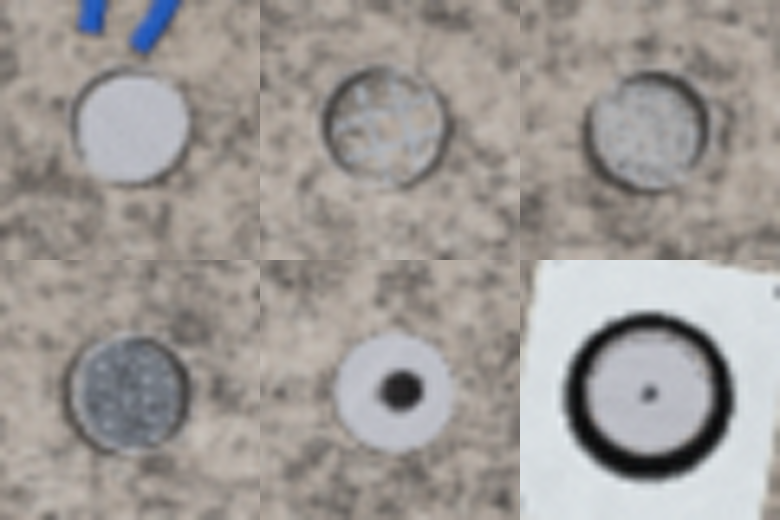

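View pics/s1.png

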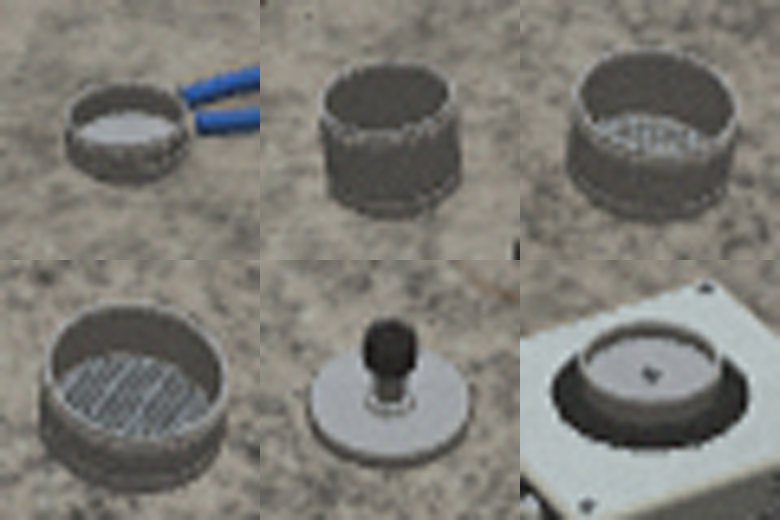

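The floors identify the parts, and the heights agree: the pan is upper left, next to the pliers, and the coarse sieve is lower left. The medium sieve is upper right, the fine sieve lower right. I'll refine their positions with model overlays.

```bash
cat > ov.py <<'E'
from h import *
import sys
P={"pan":(619,303,28),"coarse":(458,220,52),"medium":(621,-279,42),"fine":(446,-372,34),"lid":(441,-177,15),"seat":(635,-8.5,60)}
def circ(x,y,z,rad):
    a=np.linspace(0,2*np.pi,73); return np.c_[x+rad*np.cos(a),y+rad*np.sin(a),0*a+z]
def draw(P,out):
    rows=[]
    for n in ["top","scene"]:
        im=cv2.imread(f"pics/{n}0.png"); info=r.camera_info(n); ts=[]
        for k,(x,y,h) in P.items():
            c=proj(n,[(x,y,h-10)],info)[0].round().astype(int); H=18 if n=="top" else 22; f=266/(2*H)
            t=cv2.resize(im[c[1]-H:c[1]+H,c[0]-H:c[0]+H],(266,266),interpolation=cv2.INTER_CUBIC)
            cs=[circ(x,y,h,31)]
            if k!="seat": cs.append(circ(x,y,7,31))
            if k=="lid": cs+=[circ(x,y,46,10)]
            for q in cs:
                p=((proj(n,q,info)-(c-H)+.5)*f-.5); cv2.polylines(t,[(p*8).round().astype(np.int32)],True,(0,0,255) if q is cs[0] else (0,255,0),1,cv2.LINE_AA,3)
            ts.append(t)
        rows.append(ts)
    ks=list(range(6))
    for j in (0,3):
        cv2.imwrite(f"pics/{out}_{j}.png",np.vstack([np.hstack(rr[j:j+3]) for rr in rows]))
if __name__=="__main__": draw(P,sys.argv[1])
E
python3 ov.py ova
```

```text
(no output)
```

View pics/ova_0.png

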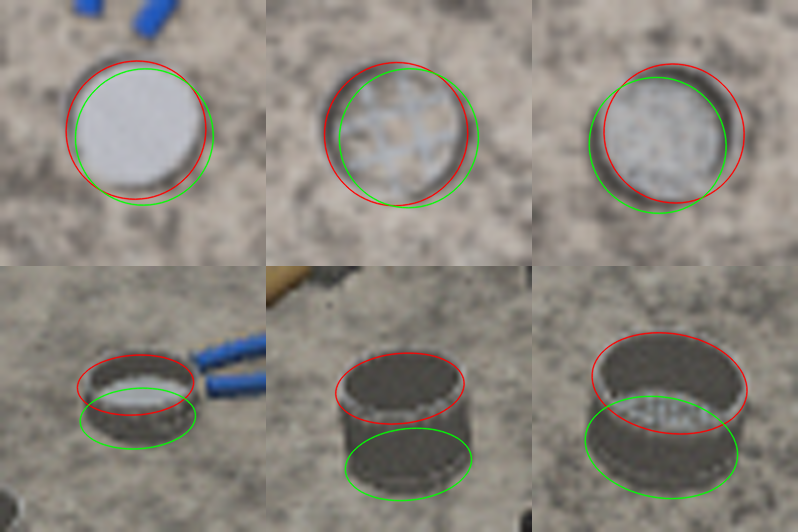

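View pics/ova_3.png

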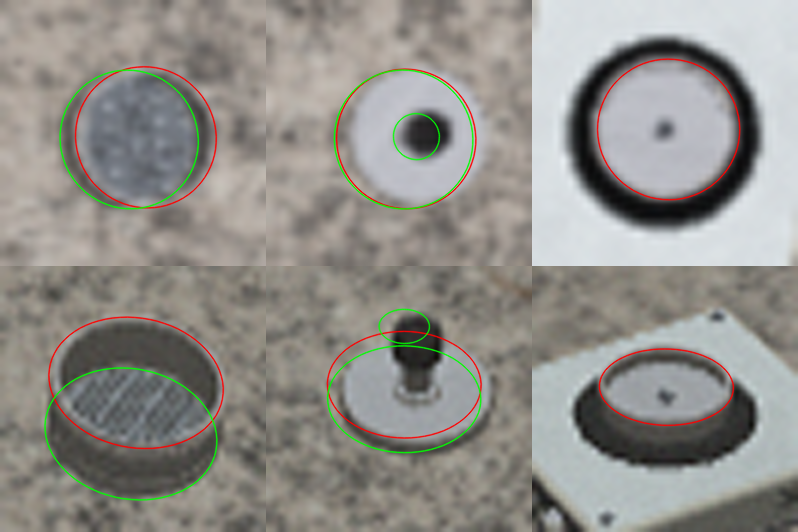

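```bash
cat > plan.py <<'E'
# usage: plan.py x y z yaw nrows [grip]  -> rows in tool axes
from h import *
import sys
x,y,z,yaw,n=[float(a) for a in sys.argv[1:6]]; n=int(n)
s=r.sense(); p=np.array(s["eef_pos"]); w=s["tcp_rot"]
from scipy.spatial.transform import Rotation as Ro
R=Ro.from_euler("xyz",w)
T=Ro.from_euler("xyz",[np.pi,0,yaw])
rv=(R.inv()*T).as_rotvec()
cur=R
print("t",round(s["clock"],2),"pos",p.round(1),"rot",np.round(w,3),"F",np.round(s["contact_force"],1),"op",round(s["opening"],3))
d=(np.array([x,y,z])-p)/n
for i in range(n):
    t=cur.inv().apply(d)/10
    print(" ".join(f"{v:.2f}" for v in t)," ".join(f"{v:.3f}" for v in rv/n))
    cur=cur*Ro.from_rotvec(rv/n)
print("dist/row",np.linalg.norm(d).round(1),"rot/row",np.round(np.linalg.norm(rv)/n,3))
E
python3 plan.py 619 301 140 2.53 16
```

```text
t 0.15 pos [138.6 609.1 230.7] rot [-3.141  0.     2.918] F [-0.5  0.7  0. ] op 1.005
-3.35 -1.21 0.57 -0.000 0.000 0.024
-3.38 -1.13 0.57 -0.000 0.000 0.024
-3.41 -1.05 0.57 -0.000 0.000 0.024
-3.43 -0.96 0.57 -0.000 0.000 0.024
-3.46 -0.88 0.57 -0.000 0.000 0.024
-3.48 -0.80 0.57 -0.000 0.000 0.024
-3.49 -0.71 0.57 -0.000 0.000 0.024
-3.51 -0.63 0.57 -0.000 0.000 0.024
-3.53 -0.54 0.57 -0.000 0.000 0.024
-3.54 -0.46 0.57 -0.000 0.000 0.024
-3.55 -0.37 0.57 -0.000 0.000 0.024
-3.56 -0.28 0.57 -0.000 0.000 0.024
-3.56 -0.20 0.57 -0.000 0.000 0.024
-3.56 -0.11 0.57 -0.000 0.000 0.024
-3.57 -0.03 0.57 -0.000 0.000 0.024
-3.57 0.06 0.57 -0.000 0.000 0.024
dist/row 36.1 rot/row 0.024
```

Emit:
jog_arm(increments="-3.4 -1.1 0.3 0 0 0.024 1;-3.4 -1.1 0.3 0 0 0.024 1;-3.4 -1.0 0.3 0 0 0.024 1;-3.4 -1.0 0.3 0 0 0.024 1;-3.5 -0.9 0.5 0 0 0.024 1;-3.5 -0.8 0.5 0 0 0.024 1;-3.5 -0.7 0.5 0 0 0.024 1;-3.5 -0.6 0.5 0 0 0.024 1")

```text
clock: 0.95
eef_pos: [381.2, 455.9, 198.9]
tcp_rot: [-3.141, -0.0, 2.725]
contact_force: [0.3, 0.1, 0.2]
opening: 0.999
```

Emit:
jog_arm(increments="-3.5 -0.5 0.5 0 0 0.024 1;-3.5 -0.5 0.5 0 0 0.024 1;-3.5 -0.4 0.7 0 0 0.024 1;-3.5 -0.3 0.7 0 0 0.024 1;-3.5 -0.2 0.7 0 0 0.024 1;-3.5 -0.1 0.7 0 0 0.024 1;-3.5 0 0.5 0 0 0.024 1;-3.5 0 0 0 0 0.024 1")

```text
clock: 1.75
eef_pos: [617.3, 303.9, 155.0]
tcp_rot: [-3.14, -0.001, 2.533]
contact_force: [0.0, 0.1, 0.3]
opening: 0.997
```

```bash
python3 plan.py 619 301 140 2.53 2; python3 -c "
from h import *
cv2.imwrite('pics/w1.png',r.grab_frame('wrist')[:,:,::-1]); i=r.camera_info('wrist');print(i)
for h in (7,28):print(proj('wrist',[(619,301,h)],i))"
```

```text
t 1.75 pos [617.3 303.9 155. ] rot [-3.140e+00 -1.000e-03  2.533e+00] F [0.  0.1 0.3] op 0.997
-0.15 -0.07 0.75 -0.001 -0.001 0.001
-0.15 -0.07 0.75 -0.001 -0.001 0.001
dist/row 7.7 rot/row 0.002
{'K': array([[292.86985397,   0.        , 280.01476776],
       [  0.        , 292.86985397, 208.45889636],
       [  0.        ,   0.        ,   1.        ]]), 'rvec': array([-2.56697518, -1.33562733, -0.1841331 ]), 'tvec': array([-602.96493117, -338.40690818,  213.83293499])}
[[278.7972374  193.90722029]]
[[278.71683493 198.83213558]]
```

View pics/w1.png

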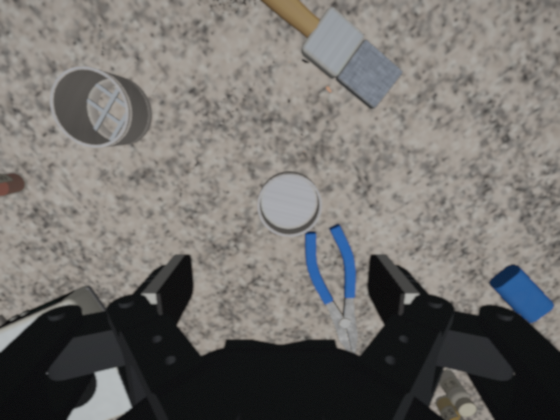

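```bash
cat > wz.py <<'E'
# wz.py pic cx cy half  x y h  -> crop w/ overlay of model (wrist at current pose)
from h import *
import sys
from ov import circ
pic,out=sys.argv[1:3]; cx,cy,H=map(int,sys.argv[3:6]); x,y,h,h0=map(float,sys.argv[6:10])
n=sys.argv[10] if len(sys.argv)>10 else "wrist"
im=cv2.imread(pic); f=560/(2*H); t=cv2.resize(im[cy-H:cy+H,cx-H:cx+H],(560,560),interpolation=cv2.INTER_CUBIC)
for hh,rad,c in [(h,31,(0,0,255)),(h,28.5,(0,255,255)),(h0,31,(0,255,0))]:
    p=(proj(n,circ(x,y,hh,rad))-[cx-H,cy-H]+.5)*f-.5
    cv2.polylines(t,[(p*8).round().astype(np.int32)],True,c,1,cv2.LINE_AA,3)
cv2.imwrite(out,t)
E
python3 wz.py pics/w1.png pics/w1z.png 289 205 45 610 301 28 7
```

```text
(no output)
```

View pics/w1z.png

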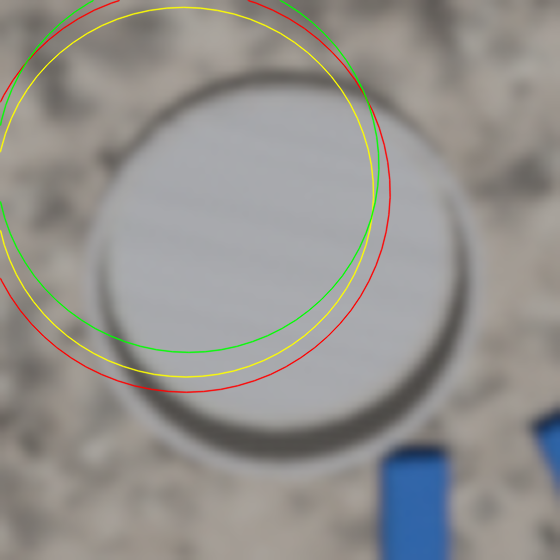

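```bash
python3 -c "
from h import *
print(ray('wrist',(289.4,203.3),28))"
```

```text
[628.40711818 306.80525464  28.        ]
```

```bash
cat > snap.py <<'E'
from h import *
import sys
i=r.camera_info("wrist"); s=r.sense(); cv2.imwrite(sys.argv[1],r.grab_frame("wrist")[:,:,::-1]); j=r.camera_info("wrist")
print(s["eef_pos"].round(1),s["tcp_rot"].round(3),(i["tvec"]-j["tvec"]).round(2))
E
python3 snap.py pics/w2.png; python3 wz.py pics/w2.png pics/w2z.png 279 199 45 619 302 28 7; python3 plan.py 619 301 140 2.53 2
```

```text
[621.8 301.  155.6] [-3.142e+00  3.000e-03  2.530e+00] [-0.08 -2.19 -1.13]
t 1.85 pos [619.8 302.5 155.7] rot [3.142e+00 1.000e-03 2.530e+00] F [0.2 0.6 0.2] op 0.995
-0.01 -0.08 0.78 0.000 0.001 0.000
-0.01 -0.08 0.78 0.000 0.001 0.000
dist/row 7.9 rot/row 0.001
```

View pics/w2z.png

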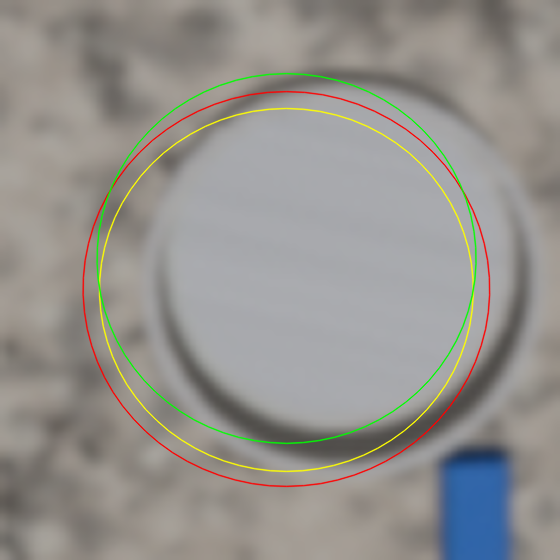

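```bash
python3 snap.py pics/w3.png; python3 wz.py pics/w3.png pics/w3z.png 279 199 45 619 302 28 7;python3 snap.py pics/w4.png
```

```text
[619.8 302.5 155.7] [3.142e+00 1.000e-03 2.530e+00] [-0.53 -1.52 -1.17]
[618.  303.7 155.7] [-3.141 -0.     2.531] [-0.46 -0.65 -0.63]
```

View pics/w3z.png

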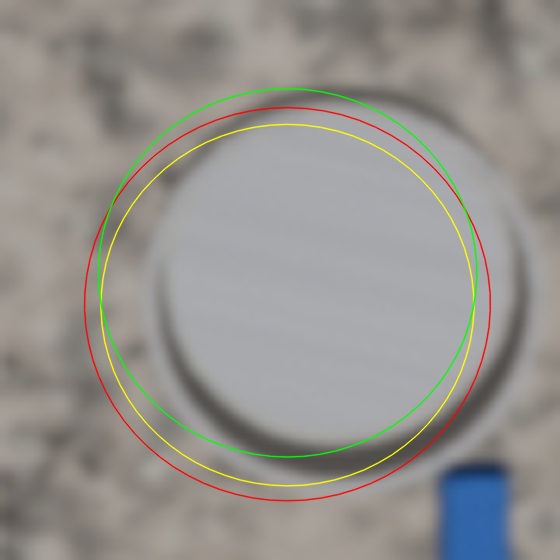

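```bash
python3 - <<'E'
from h import *
i=r.camera_info("wrist");cv2.imwrite("pics/w5.png",r.grab_frame("wrist")[:,:,::-1])
print(r.sense()["eef_pos"])
R,_=cv2.Rodrigues(i["rvec"]);print(R.round(3),(-R.T@i["tvec"]).round(1))
print(proj("wrist",[(619,302,28),(458,219,52),(458,219,7)],i))
import pickle;pickle.dump(i,open("w5.pkl","wb"))
E
```

```text
[616.11169119 305.07443263 155.82111352]
[[ 0.572  0.821 -0.   ]
 [ 0.791 -0.551  0.267]
 [ 0.219 -0.153 -0.964]] [560.9 343.  297.8]
[[279.72990752 204.8824112 ]
 [ 78.65613704 109.78521672]
 [110.23641403 112.5474444 ]]
```

View pics/w5.png

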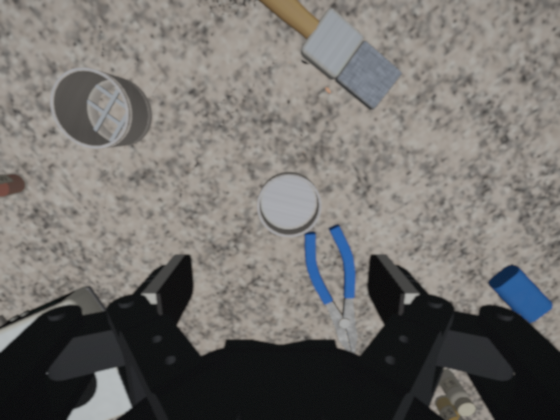

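```bash
python3 plan.py 623 306 60 2.53 5
```

```text
t 2.0 pos [616.1 305.1 155.8] rot [-3.141e+00 -1.000e-03  2.534e+00] F [-0.6 -0.8 -0.1] op 0.998
-0.10 0.10 1.92 -0.000 -0.000 0.001
-0.10 0.10 1.92 -0.000 -0.000 0.001
-0.10 0.09 1.92 -0.000 -0.000 0.001
-0.10 0.09 1.92 -0.000 -0.000 0.001
-0.10 0.09 1.92 -0.000 -0.000 0.001
dist/row 19.2 rot/row 0.001
```

Emit:
jog_arm(increments="-0.1 0.1 1.9 0 0 0 1;-0.1 0.1 1.9 0 0 0 1;-0.1 0.1 1.9 0 0 0 1;-0.1 0.1 1.9 0 0 0 1;-0.1 0.1 1.9 0 0 0 1;0 0 0 0 0 0 1;0 0 0 0 0 0 1;0 0 0 0 0 0 1")

```text
clock: 2.8
eef_pos: [624.1, 306.9, 62.4]
tcp_rot: [3.14, 0.001, 2.534]
contact_force: [0.1, -0.9, 0.0]
opening: 0.996
```

```bash
python3 snap.py pics/w6.png;  python3 - <<'E'
from h import *
i=r.camera_info("wrist")
print(proj("wrist",[(619,302,28),(623,306,28)],i))
E
```

```text
[624.1 306.9  62.4] [3.140e+00 1.000e-03 2.534e+00] [0.1  0.05 0.09]
[[269.74793404 234.5625172 ]
 [278.42970551 236.02499979]]
```

View pics/w6.png

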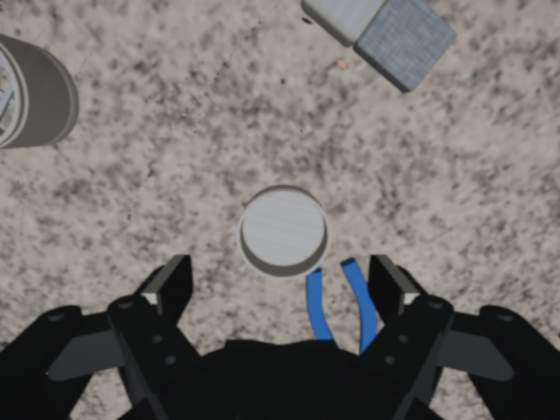

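```bash
python3 - <<'E'
from h import *
print(ray("wrist",(283.5,232),28), ray("wrist",(312,268),8), ray("wrist",(349,262),8))
E
python3 plan.py 626.5 308.5 4 2.53 5
```

```text
[622.59969811 310.23264479  28.        ] [664.04482184 307.53673161   8.        ] [675.50121951 332.48573214   8.        ]
t 2.85 pos [624.3 306.8  62.5] rot [3.140e+00 1.000e-03 2.534e+00] F [ 0.7 -0.2  0.1] op 1.001
-0.02 0.05 1.17 0.000 0.000 0.001
-0.02 0.05 1.17 0.000 0.000 0.001
-0.02 0.05 1.17 0.000 0.000 0.001
-0.02 0.05 1.17 0.000 0.000 0.001
-0.02 0.05 1.17 0.000 0.000 0.001
dist/row 11.7 rot/row 0.001
```

Emit:
jog_arm(increments="0.05 0 1.5 0 0 0 1;0.05 0 1.5 0 0 0 1;0.05 0 1.5 0 0 0 1;0.05 0 1.3 0 0 0 1;0 0 0 0 0 0 -1;0 0 0 0 0 0 -1;0 0 0 0 0 0 -1;0 0 0 0 0 0 -1", squeeze=25)

```text
clock: 3.65
eef_pos: [622.4, 307.6, 3.8]
tcp_rot: [3.141, 0.0, 2.534]
contact_force: [0.5, 0.4, -0.4]
opening: 0.732
```

```bash
python3 plan.py 622 308 4 2.53 1; python3 snap.py pics/w7.png
```

```text
t 3.65 pos [622.4 307.6   3.8] rot [3.141 0.    2.534] F [ 0.5  0.4 -0.4] op 0.732
0.06 0.01 -0.02 0.001 0.000 0.004
dist/row 0.6 rot/row 0.004
[622.4 307.6   3.8] [3.141 0.    2.534] [-0.04 -0.02 -0.02]
```

View pics/w7.png

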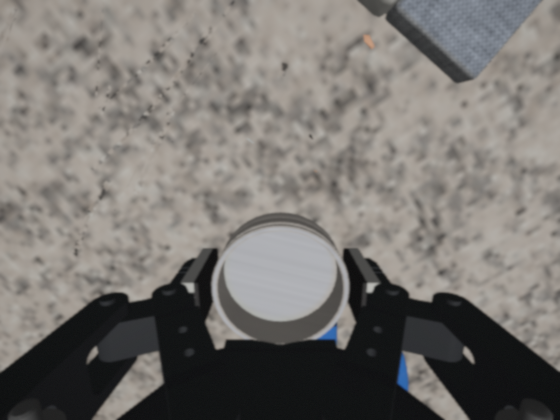

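Emit:
jog_arm(increments="0 0 0 0 0 0 1;0 0 0 0 0 0 1;0 0 0 0 0 -0.14 1;0 0 0 0 0 -0.14 1;0 0 0 0 0 -0.14 1;0 0 0 0 0 -0.14 1;0 0 0 0 0 -0.14 1;0 0 0 0 0 -0.14 1")

```text
clock: 4.5
eef_pos: [622.2, 307.5, 3.5]
tcp_rot: [3.142, 0.0, -2.904]
contact_force: [-0.7, -0.3, 0.5]
opening: 0.999
```

Emit:
jog_arm(increments="0 0 0 0 0 -0.14 1;0 0 0 0 0 -0.14 1;0 0 0 0 0 -0.14 1;0 0 0 0 0 -0.14 1;0 0 0 0 0 0 -1;0 0 0 0 0 0 -1;0 0 0 0 0 0 -1;0 0 0 0 0 0 -1", squeeze=40)

```text
clock: 5.3
eef_pos: [622.4, 307.6, 3.9]
tcp_rot: [-3.141, 0.001, -2.352]
contact_force: [-0.7, -1.3, 5.3]
opening: 0.719
```

```bash
python3 plan.py 622.4 307.6 60 4.1 3;python3 snap.py pics/w8.png
```

```text
t 5.3 pos [622.4 307.6   3.9] rot [-3.141e+00  1.000e-03 -2.352e+00] F [-0.7 -1.3  5.3] op 0.719
-0.00 -0.00 -1.87 -0.000 0.000 -0.056
0.00 0.00 -1.87 -0.000 0.000 -0.056
0.00 0.00 -1.87 -0.000 0.000 -0.056
dist/row 18.7 rot/row 0.056
[622.4 307.6   3.9] [-3.141e+00  1.000e-03 -2.352e+00] [-0.06 -0.02 -0.  ]
```

View pics/w8.png

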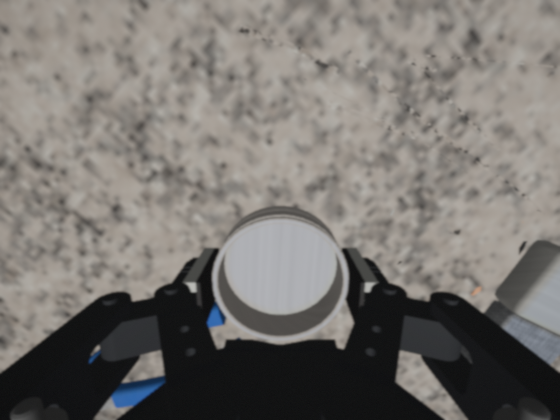

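```bash
cat > pp.py <<'E'
# from given pose to given pose: pp.py x0 y0 z0 x y z yaw n
from h import *
import sys
a=list(map(float,sys.argv[1:])); n=int(a[7]); d=(np.array(a[3:6])-a[0:3]); c,s=np.cos(a[6]),np.sin(a[6])
t=np.array([d@[c,s,0],d@[s,-c,0],-d[2]])/10
print("total cm",t.round(2),"per row",(t/n).round(2))
E
python3 pp.py 622.4 307.6 30 691 48 130 -2.352 9
```

```text
total cm [ 13.6  -23.15 -10.  ] per row [ 1.51 -2.57 -1.11]
```

Emit:
jog_arm(increments="0 0 -1.3 0 0 0 -1;0 0 -1.3 0 0 0 -1;1.0 -1.7 -2 0 0 0 -1;1.5 -2.6 -2 0 0 0 -1;1.8 -3.1 -2 0 0 0 -1;1.8 -3.1 -2 0 0 0 -1;1.8 -3.1 -1 0 0 0 -1;1.8 -3.1 -1 0 0 0 -1", squeeze=60)

```text
clock: 6.15
eef_pos: [673.4, 119.9, 131.4]
tcp_rot: [-3.141, 0.001, -2.35]
contact_force: [-0.2, 0.5, -0.9]
opening: 0.712
```

Emit:
jog_arm(increments="1.6 -2.8 0 0 0 0 -1;1.3 -2.2 0 0 0 0 -1;1.0 -1.5 0 0 0 0 -1;0 0 0 0 0 0 -1;0 0 0 0 0 0 -1;0 0 0 0 0 0 -1;0 0 0 0 0 0 -1;0 0 0 0 0 0 -1")

```text
clock: 6.95
eef_pos: [691.5, 48.6, 129.3]
tcp_rot: [3.141, -0.0, -2.348]
contact_force: [0.5, 1.0, -0.5]
opening: 0.709
```

```bash
python3 snap.py pics/w9.png; python3 - <<'E'
from h import *
i=r.camera_info("wrist"); print(proj("wrist",[(635,-8.5,60),(638,-3,60)],i))
E
```

```text
[691.5  48.6 129.3] [ 3.141 -0.    -2.348] [-0.07 -0.03  0.02]
[[280.19253697 108.79798303]
 [282.6819727  118.01202394]]
```

View pics/w9.png

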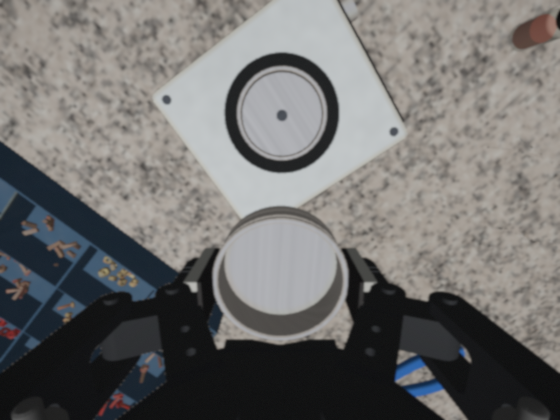

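```bash
python3 wz.py pics/w9.png pics/w9z.png 282 113 65 637 -6 60 51
```

```text
(no output)
```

View pics/w9z.png

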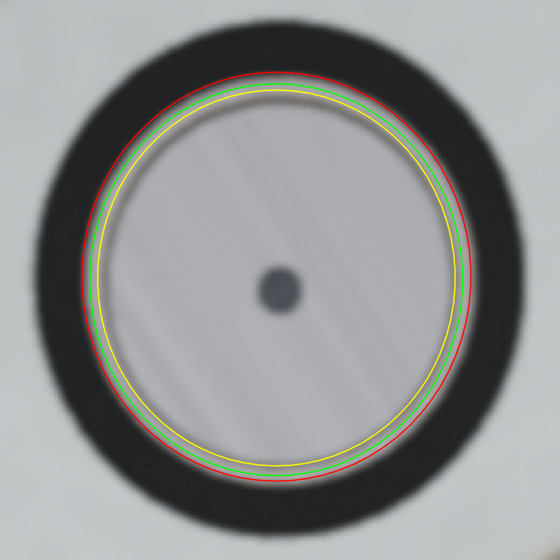

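```bash
python3 wz.py pics/w9.png pics/w9y.png 280 275 75 691.5 48.6 153.4 132.4
```

```text
(no output)
```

View pics/w9y.png

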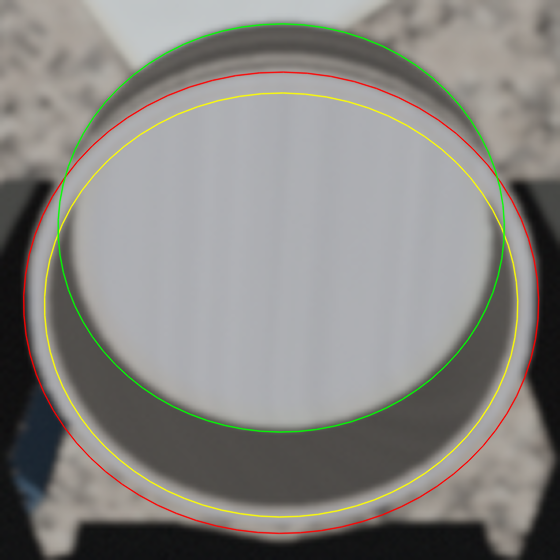

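```bash
python3 pp.py 691.5 48.6 129.3 637.5 -6 72 -2.348 4
```

```text
total cm [7.68 0.02 5.73] per row [1.92 0.01 1.43]
```

Emit:
jog_arm(increments="1.9 0 0.9 0 0 0 -1;1.9 0 0.9 0 0 0 -1;1.9 0 0.9 0 0 0 -1;1.3 0 0.9 0 0 0 -1;0.7 0 0.9 0 0 0 -1;0 0 0.9 0 0 0 -1;0 0 0.3 0 0 0 -1;0 0 0 0 0 0 -1")

```text
clock: 7.8
eef_pos: [637.9, -6.6, 71.7]
tcp_rot: [3.141, -0.0, -2.349]
contact_force: [-0.2, 0.4, -2.5]
opening: 0.712
```

```bash
python3 plan.py 637.5 -6 65 -2.348 3; python3 snap.py pics/w10.png
```

```text
t 7.8 pos [637.9  -6.6  71.7] rot [ 3.141 -0.    -2.349] F [-0.2  0.4 -2.5] op 0.712
-0.00 0.02 0.22 0.000 -0.000 -0.000
-0.00 0.02 0.22 0.000 -0.000 -0.000
-0.00 0.02 0.22 0.000 -0.000 -0.000
dist/row 2.2 rot/row 0.0
[637.9  -6.6  71.7] [ 3.141 -0.    -2.349] [-0.24  0.16 -0.04]
```

View pics/w10.png

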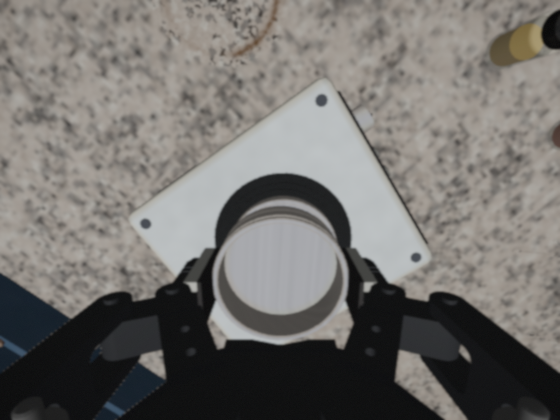

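```bash
python3 wz.py pics/w10.png pics/w10z.png 282 235 75 637.5 -6 60 51;
```

```text
(no output)
```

View pics/w10z.png

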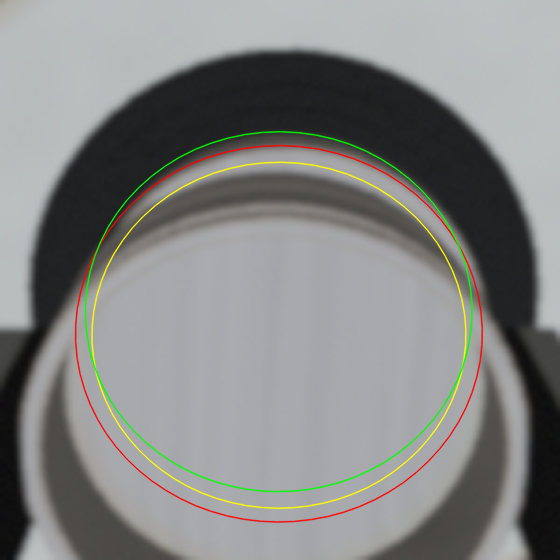

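Emit:
jog_arm(increments="0 0.1 0.3 0 0 0 -1;0 0.04 0.3 0 0 0 -1;0 0 0.3 0 0 0 -1;0 0 0.3 0 0 0 -1;0 0 0.2 0 0 0 -1;0 0 0.1 0 0 0 -1;0 0 0 0 0 0 -1;0 0 0 0 0 0 -1")

```text
clock: 8.65
eef_pos: [636.8, -6.1, 57.4]
tcp_rot: [-3.141, 0.0, -2.349]
contact_force: [-0.3, -0.2, -1.3]
opening: 0.714
```

```bash
python3 plan.py 637.5 -6 65 -2.348 1; python3 snap.py pics/w11.png
```

```text
t 8.65 pos [636.8  -6.1  57.4] rot [-3.141  0.    -2.349] F [-0.3 -0.2 -1.3] op 0.714
-0.06 -0.04 -0.76 -0.000 0.000 -0.001
dist/row 7.7 rot/row 0.001
[636.8  -6.1  57.4] [-3.141  0.    -2.349] [ 0.   -0.   -0.01]
```

Emit:
jog_arm(increments="0 0 0.05 0 0 0 -1;0 0 0 0 0 0 1;0 0 0 0 0 0 1;0 0 0 0 0 0 1;0 0 -1 0 0 0 1;0 0 -2 0 0 0 1;0 0 -2 0 0 0 1;0 0 -1 0 0 0 1")

```text
clock: 9.5
eef_pos: [637.7, -6.1, 119.2]
tcp_rot: [-3.14, 0.002, -2.349]
contact_force: [1.1, 0.0, -0.0]
opening: 0.998
```

```bash
python3 snap.py pics/w12.png; python3 wz.py pics/w12.png pics/w12z.png 280 230 75 636.8 -5.8 81 60;
```

```text
[637.7  -6.1 119.2] [-3.140e+00  2.000e-03 -2.349e+00] [-0.5   0.49  0.06]
```

View pics/w12z.png

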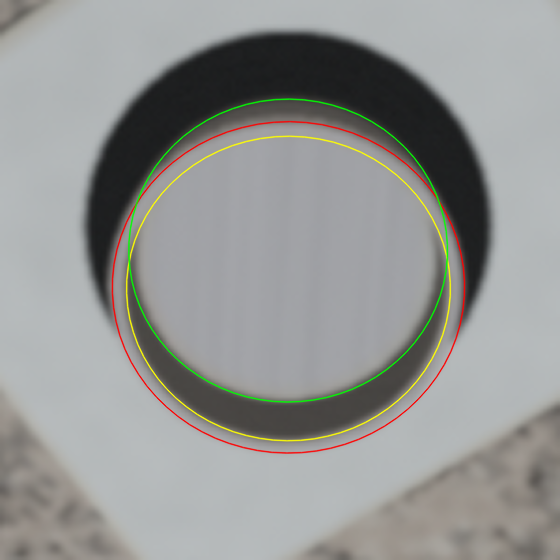

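Pan is home: the overlay at (636.8,-5.8) fits, and it is level. Now for the fine sieve.

```bash
python3 plan.py 450 -360 150 2.3 14; python3 -c "
from h import *
print(r.sense()['qpos'])"
```

```text
t 9.55 pos [638.3  -6.1 120.1] rot [-3.139e+00  3.000e-03 -2.349e+00] F [0.7 0.5 2. ] op 0.996
2.74 -0.82 -0.22 0.000 0.000 0.117
2.63 -1.13 -0.22 0.000 0.000 0.117
2.48 -1.43 -0.22 0.000 0.000 0.117
2.30 -1.71 -0.22 0.000 0.000 0.117
2.08 -1.97 -0.22 0.000 0.000 0.117
1.84 -2.19 -0.21 0.000 0.000 0.117
1.57 -2.39 -0.21 0.000 0.000 0.117
1.28 -2.56 -0.21 0.000 0.000 0.117
0.97 -2.69 -0.21 0.000 0.000 0.117
0.65 -2.79 -0.21 0.000 0.000 0.117
0.33 -2.84 -0.21 0.000 0.000 0.117
-0.01 -2.86 -0.21 0.000 0.000 0.117
-0.34 -2.84 -0.21 0.000 0.000 0.117
-0.67 -2.78 -0.21 0.000 0.000 0.117
dist/row 28.7 rot/row 0.117
[-1.19094153e-02  4.88749397e-01  1.69650349e+00  2.36073805e-05
  9.52266572e-01 -2.37494509e+00]
```

Emit:
jog_arm(increments="2.7 -0.8 -0.2 0 0 0.117 1;2.6 -1.1 -0.2 0 0 0.117 1;2.5 -1.4 -0.2 0 0 0.117 1;2.3 -1.7 -0.2 0 0 0.117 1;2.1 -2.0 -0.2 0 0 0.117 1;1.8 -2.2 -0.2 0 0 0.117 1;1.6 -2.4 -0.2 0 0 0.117 1;1.3 -2.6 -0.2 0 0 0.117 1")

```text
clock: 10.35
eef_pos: [527.7, -208.8, 132.5]
tcp_rot: [3.141, -0.0, 2.993]
contact_force: [-0.3, -0.3, -1.1]
opening: 0.999
```

Emit:
jog_arm(increments="1.0 -2.7 -0.2 0 0 0.117 1;0.7 -2.8 -0.2 0 0 0.117 1;0.3 -2.8 -0.2 0 0 0.117 1;0 -2.9 -0.2 0 0 0.117 1;-0.3 -2.8 -0.2 0 0 0.117 1;-0.7 -2.8 0 0 0 0.117 1;0 0 0 0 0 0 1;0 0 0 0 0 0 1")

```text
clock: 11.15
eef_pos: [446.4, -359.2, 142.4]
tcp_rot: [3.141, -0.001, 2.296]
contact_force: [-0.3, 1.0, 0.0]
opening: 0.997
```

```bash
python3 snap.py pics/w13.png;python3 -c "
from h import *
print(proj('wrist',[(448,-369,34),(448,-369,7)]))"
```

```text
[ 446.4 -359.2  142.4] [ 3.141e+00 -1.000e-03  2.296e+00] [ 0.01 -0.08 -0.08]
[[273.87229209 216.00938209]
 [274.41370638 208.00116407]]
```

View pics/w13.png

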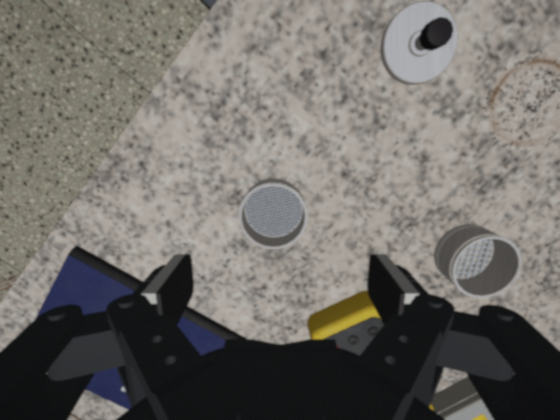

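```bash
python3 plan.py 448 -369 4 2.296 6|tail -4; python3 -c "
from h import *
print(ray('wrist',(273.5,216),34),ray('wrist',(483.5,265),42),ray('wrist',(438,31),46))"
```

```text
-0.14 -0.10 2.31 0.000 -0.000 0.000
-0.14 -0.10 2.31 0.000 -0.000 0.000
-0.14 -0.10 2.31 0.000 -0.000 0.000
dist/row 23.1 rot/row 0.0
[ 447.7454715  -369.21448089   34.        ] [ 619.47459075 -275.53752169   42.        ] [ 442.16717549 -182.06079358   46.        ]
```

Emit:
jog_arm(increments="-0.2 -0.1 2.3 0 0 0 1;-0.2 -0.1 2.5 0 0 0 1;-0.2 -0.1 2.5 0 0 0 1;-0.2 -0.1 2.5 0 0 0 1;0 -0.1 2.5 0 0 0 1;0 -0.1 1.5 0 0 0 1;0 0 0 0 0 0 1;0 0 0 0 0 0 1")

```text
clock: 12.0
eef_pos: [448.1, -368.8, 5.1]
tcp_rot: [3.142, -0.0, 2.297]
contact_force: [0.4, -0.3, 0.7]
opening: 1.0
```

```bash
python3 plan.py 448 -369 4 2.296 1
```

```text
t 12.0 pos [ 448.1 -368.8    5.1] rot [ 3.142 -0.     2.297] F [ 0.4 -0.3  0.7] op 1.0
-0.01 -0.02 0.11 0.000 -0.000 0.001
dist/row 1.1 rot/row 0.001
```

Emit:
jog_arm(increments="0 0 0 0 0 0 -1;0 0 0 0 0 0 -1;0 0 0 0 0 0 -1;0 0 0 0 0 0 1;0 0 0 0 0 0 1;0 0 0 0 0 0.14 1;0 0 0 0 0 0.14 1;0 0 0 0 0 0.14 1", squeeze=25)

```text
clock: 12.8
eef_pos: [447.7, -369.2, 5.0]
tcp_rot: [3.141, 0.0, 1.87]
contact_force: [0.4, -1.0, 0.0]
opening: 0.999
```

Emit:
jog_arm(increments="0 0 0 0 0 0.14 1;0 0 0 0 0 0.14 1;0 0 0 0 0 0.14 1;0 0 0 0 0 0.14 1;0 0 0 0 0 0.14 1;0 0 0 0 0 0.14 1;0 0 0 0 0 0.14 1;0 0 0 0 0 0.14 1")

```text
clock: 13.6
eef_pos: [447.7, -369.2, 4.9]
tcp_rot: [3.141, -0.0, 0.75]
contact_force: [-0.1, -0.5, -0.0]
opening: 0.998
```

Emit:
jog_arm(increments="0 0 0 0 0 0 -1;0 0 0 0 0 0 -1;0 0 0 0 0 0 -1;0 0 0 0 0 0 -1;0 0 -0.5 0 0 0 -1;0 0 -1.5 0 0 0 -1;0 0 -2 0 0 0 -1;0 0 -2 0 0 0 -1", squeeze=60)

```text
clock: 14.4
eef_pos: [447.6, -369.0, 66.1]
tcp_rot: [-3.141, 0.0, 0.758]
contact_force: [0.9, 0.2, -1.0]
opening: 0.723
```

```bash
python3 snap.py pics/w14.png; python3 plan.py 636.8 -5.8 150 0.76 12;python3 wz.py pics/w14.png pics/w14z.png 280 275 75 448.3 -368.8 93.2 66.2 
```

```text
[ 447.6 -369.    66.1] [-3.141  0.     0.758] [ 2.29 -0.15 -0.7 ]
t 14.45 pos [ 449.2 -370.3   69.4] rot [ 3.137e+00 -1.000e-03  7.570e-01] F [ 1.2 -1.2  2. ] op 0.719
3.22 -1.13 -0.68 0.000 -0.000 -0.000
3.22 -1.13 -0.67 0.000 -0.000 -0.000
3.22 -1.13 -0.67 0.000 -0.000 -0.000
3.22 -1.13 -0.67 0.000 -0.000 -0.000
3.22 -1.13 -0.67 0.000 -0.000 -0.000
3.22 -1.13 -0.67 0.000 -0.000 -0.000
3.22 -1.13 -0.67 0.000 -0.000 -0.000
3.23 -1.13 -0.67 0.000 -0.000 -0.000
3.23 -1.13 -0.67 0.000 -0.000 -0.000
3.23 -1.13 -0.67 0.000 -0.000 -0.000
3.23 -1.13 -0.67 0.000 -0.000 -0.000
3.23 -1.13 -0.67 0.000 -0.000 -0.000
dist/row 34.8 rot/row 0.0
```

View pics/w14.png

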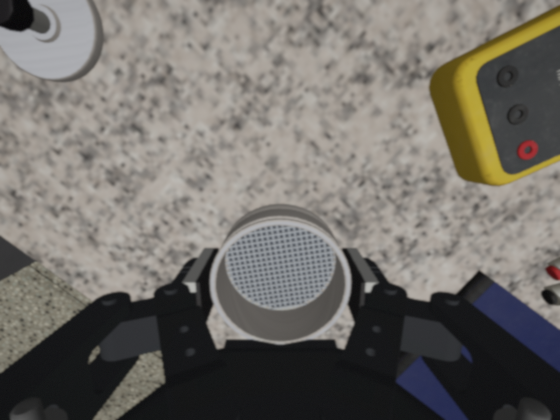

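```bash
python3 pp.py 447.7 -369.1 65 636.8 -5.8 115 0.755 12
```

```text
total cm [ 38.67 -13.5   -5.  ] per row [ 3.22 -1.12 -0.42]
```

Emit:
jog_arm(increments="2.0 -0.7 -0.8 0 0 0 -1;3.0 -1.0 -0.8 0 0 0 -1;3.4 -1.2 -0.8 0 0 0 -1;3.4 -1.2 -0.8 0 0 0 -1;3.4 -1.2 -0.8 0 0 0 -1;3.4 -1.2 -0.8 0 0 0 -1;3.4 -1.2 -0.2 0 0 0 -1;3.4 -1.2 0 0 0 0 -1")

```text
clock: 15.25
eef_pos: [572.4, -128.8, 115.9]
tcp_rot: [3.14, -0.001, 0.757]
contact_force: [-0.3, 0.7, -0.8]
opening: 0.724
```

Emit:
jog_arm(increments="3.4 -1.2 0 0 0 0 -1;3.4 -1.2 0 0 0 0 -1;3.2 -1.1 0 0 0 0 -1;2.2 -0.8 0 0 0 0 -1;1.0 -0.5 0 0 0 0 -1;0 0 0 0 0 0 -1;0 0 0 0 0 0 -1;0 0 0 0 0 0 -1")

```text
clock: 16.05
eef_pos: [634.0, -5.8, 114.8]
tcp_rot: [-3.141, 0.001, 0.755]
contact_force: [0.2, -0.3, -0.3]
opening: 0.726
```

```bash
python3 snap.py pics/w15.png; python3 plan.py 636.8 -5.8 115 0.755 1;python3 wz.py pics/w15.png pics/w15z.png 280 235 80 636.8 -5.8 81 60 
```

```text
[634.   -5.8 114.8] [-3.141e+00  1.000e-03  7.550e-01] [-0.05 -0.22  0.  ]
t 16.1 pos [634.1  -5.8 114.8] rot [-3.142  0.     0.755] F [ 1.2 -0.6 -1.3] op 0.721
0.20 0.18 -0.02 -0.000 0.000 -0.000
dist/row 2.7 rot/row 0.0
```

View pics/w15z.png

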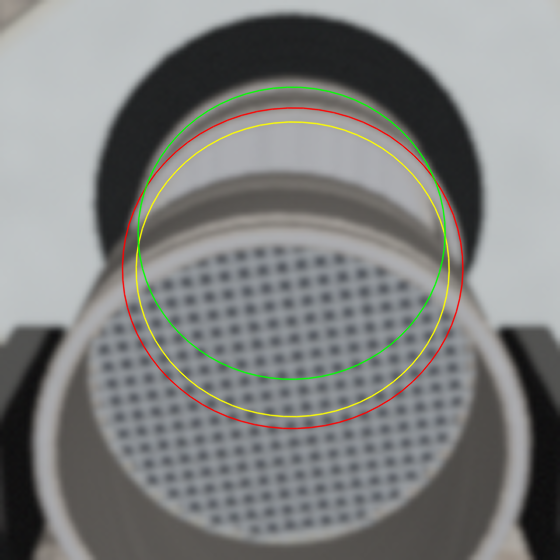

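Emit:
jog_arm(increments="0.2 0.2 0.5 0 0 0 -1;0 0 0.8 0 0 0 -1;0 0 0.8 0 0 0 -1;0 0 0.6 0 0 0 -1;0 0 0.4 0 0 0 -1;0 0 0.4 0 0 0 -1;0 0 0 0 0 0 -1;0 0 0 0 0 0 -1")

```text
clock: 16.9
eef_pos: [637.5, -4.7, 79.8]
tcp_rot: [3.141, -0.0, 0.756]
contact_force: [-0.3, 0.1, 0.0]
opening: 0.722
```

Emit:
jog_arm(increments="0 0 0.1 0 0 0 -1;0 0 0 0 0 0 1;0 0 0 0 0 0 1;0 0 0 0 0 0 1;0 0 -1 0 0 0 1;0 0 -2 0 0 0 1;0 0 -2 0 0 0 1;0 0 -1 0 0 0 1")

```text
clock: 17.7
eef_pos: [638.5, -4.8, 141.1]
tcp_rot: [3.14, -0.002, 0.756]
contact_force: [0.7, 0.2, 0.3]
opening: 1.001
```

```bash
python3 snap.py pics/w16.png; python3 wz.py pics/w16.png pics/w16z.png 280 230 80 636.8 -5.3 108 81;python3 plan.py 622 -270 150 0.2 10 
```

```text
[638.5  -4.8 141.1] [ 3.14e+00 -2.00e-03  7.56e-01] [ 0.5  -0.48 -0.21]
t 17.75 pos [639.   -4.8 142.1] rot [ 3.139e+00 -3.000e-03  7.560e-01] F [-0.1  0.3  1.2] op 1.0
-1.94 1.81 -0.08 0.000 -0.000 0.056
-1.84 1.92 -0.08 0.000 -0.000 0.056
-1.73 2.02 -0.08 0.000 -0.000 0.056
-1.62 2.11 -0.08 0.000 -0.000 0.056
-1.50 2.20 -0.08 0.000 -0.000 0.056
-1.37 2.28 -0.08 0.000 -0.000 0.056
-1.24 2.35 -0.08 0.000 -0.000 0.056
-1.11 2.42 -0.08 0.000 -0.000 0.056
-0.97 2.47 -0.08 0.000 -0.000 0.056
-0.84 2.52 -0.08 0.000 -0.000 0.056
dist/row 26.6 rot/row 0.056
```

View pics/w16z.png

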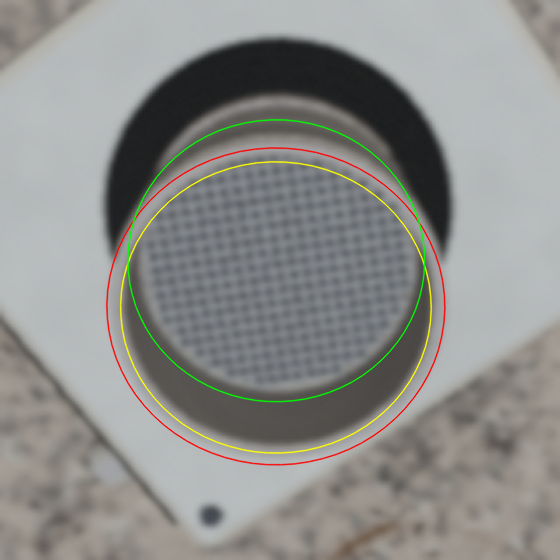

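```bash
python3 pp.py 638 -4.8 141 621 -265 150 0.756 9
```

```text
total cm [-19.09  17.77  -0.9 ] per row [-2.12  1.97 -0.1 ]
```

Emit:
jog_arm(increments="-1.5 1.4 -0.9 0 0 0 1;-2.5 2.3 0 0 0 0 1;-2.6 2.4 0 0 0 0 1;-2.6 2.4 0 0 0 0 1;-2.6 2.4 0 0 0 0 1;-2.6 2.4 0 0 0 0 1;-2.2 2.1 0 0 0 0 1;-1.5 1.4 0 0 0 0 1")

```text
clock: 18.55
eef_pos: [620.4, -253.2, 147.3]
tcp_rot: [-3.141, 0.0, 0.755]
contact_force: [-0.3, -0.1, -1.4]
opening: 1.001
```

Emit:
jog_arm(increments="-1.0 1.0 0 0 0 0 1;0 0 0.5 0 0 0 1;0 0 0.5 0 0 0 1;0 0 0 0 0 0 1;0 0 0 0 0 0 1;0 0 0 0 0 0 1;0 0 0 0 0 0 1;0 0 0 0 0 0 1")

```text
clock: 19.35
eef_pos: [620.7, -265.0, 138.0]
tcp_rot: [3.141, -0.0, 0.756]
contact_force: [-0.2, -0.2, -0.3]
opening: 0.999
```

```bash
python3 snap.py pics/w17.png; python3 wz.py pics/w17.png pics/w17z.png 280 230 80 619.5 -275.5 42 7;python3 plan.py 619.5 -275.5 5 0.756 5 
```

```text
[ 620.7 -265.   138. ] [ 3.141 -0.     0.756] [-0.01  0.02  0.01]
t 19.4 pos [ 620.6 -265.2  138. ] rot [ 3.141 -0.     0.756] F [-0.6 -0.2  0.3] op 0.998
-0.16 0.13 2.66 0.000 -0.000 -0.000
-0.16 0.13 2.66 0.000 -0.000 -0.000
-0.16 0.13 2.66 0.000 -0.000 -0.000
-0.16 0.13 2.66 0.000 -0.000 -0.000
-0.16 0.13 2.66 0.000 -0.000 -0.000
dist/row 26.7 rot/row 0.0
```

View pics/w17z.png

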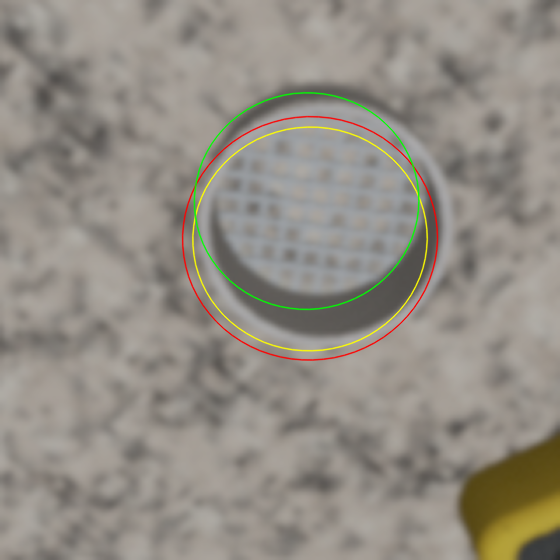

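Emit:
jog_arm(increments="-0.1 0.3 2.0 0 0 0 1;-0.2 0.3 2.5 0 0 0 1;-0.2 0.3 2.5 0 0 0 1;0 0.2 2.5 0 0 0 1;0 0 2.3 0 0 0 1;0 0 1.5 0 0 0 1;0 0 0 0 0 0 1;0 0 0 0 0 0 -1", squeeze=25)

```text
clock: 20.2
eef_pos: [624.7, -276.8, 5.2]
tcp_rot: [3.141, -0.0, 0.756]
contact_force: [0.4, -1.1, -0.3]
opening: 0.858
```

Emit:
jog_arm(increments="0 0 0 0 0 0 -1;0 0 0 0 0 0 -1;0 0 0 0 0 0 1;0 0 0 0 0 0 1;0 0 0 0 0 -0.14 1;0 0 0 0 0 -0.14 1;0 0 0 0 0 -0.14 1;0 0 0 0 0 -0.14 1")

```text
clock: 21.0
eef_pos: [624.5, -276.7, 4.9]
tcp_rot: [3.141, 0.0, 1.322]
contact_force: [0.4, 0.2, -0.1]
opening: 1.005
```

Emit:
jog_arm(increments="0 0 0 0 0 -0.14 1;0 0 0 0 0 -0.14 1;0 0 0 0 0 -0.14 1;0 0 0 0 0 -0.14 1;0 0 0 0 0 -0.14 1;0 0 0 0 0 -0.14 1;0 0 0 0 0 -0.14 1;0 0 0 0 0 0 -1")

```text
clock: 21.8
eef_pos: [624.5, -276.7, 4.9]
tcp_rot: [3.142, 0.0, 2.298]
contact_force: [0.6, 0.1, -0.9]
opening: 0.858
```

Emit:
jog_arm(increments="0 0 0 0 0 0 -1;0 0 0 0 0 0 -1;0 0 0 0 0 0 -1;0 0 0 0 0 0 -1;0 0 -0.5 0 0 0 -1;0 0 -1.5 0 0 0 -1;0 0 -2 0 0 0 -1;0 0 0 0 0 0 -1", squeeze=60)

```text
clock: 22.6
eef_pos: [626.4, -277.5, 48.1]
tcp_rot: [3.14, 0.004, 2.295]
contact_force: [0.5, -0.2, -1.0]
opening: 0.716
```

```bash
python3 snap.py pics/w18.png; python3 plan.py 637 -5 140 2.297 9 
```

```text
[ 626.4 -277.5   48.1] [3.14  0.004 2.295] [-0.48 -0.84  0.18]
t 22.65 pos [ 625.6 -277.2   46.7] rot [3.140e+00 3.000e-03 2.295e+00] F [ 0.3 -0.2 -1.1] op 0.724
2.18 2.10 -1.04 0.000 0.000 -0.000
2.18 2.10 -1.04 0.000 0.000 -0.000
2.18 2.10 -1.04 0.000 0.000 -0.000
2.18 2.10 -1.04 0.000 0.000 -0.000
2.18 2.10 -1.04 0.000 0.000 -0.000
2.18 2.10 -1.04 0.000 0.000 -0.000
2.18 2.10 -1.04 0.000 0.000 -0.000
2.18 2.10 -1.04 0.000 0.000 -0.000
2.18 2.10 -1.04 0.000 0.000 -0.000
dist/row 32.0 rot/row 0.0
```

View pics/w18.png

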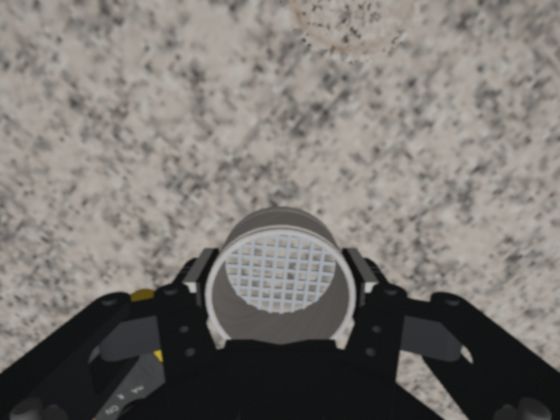

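```bash
python3 pp.py 624.5 -276.7 45 637 -5 135 2.297 9
```

```text
total cm [19.48 18.98 -9.  ] per row [ 2.16  2.11 -1.  ]
```

Emit:
jog_arm(increments="1.2 1.2 -2 0 0 0 -1;2.2 2.2 -2 0 0 0 -1;2.6 2.5 -2 0 0 0 -1;2.6 2.5 -2 0 0 0 -1;2.6 2.5 -1 0 0 0 -1;2.6 2.5 0 0 0 0 -1;2.6 2.5 0 0 0 0 -1;2.0 2.0 0 0 0 0 -1")

```text
clock: 23.45
eef_pos: [635.8, -18.3, 134.2]
tcp_rot: [-3.141, -0.001, 2.296]
contact_force: [-0.7, -0.2, -1.4]
opening: 0.722
```

Emit:
jog_arm(increments="1.1 1.1 0 0 0 0 -1;0 0 0 0 0 0 -1;0 0 0 0 0 0 -1;0 0 0 0 0 0 -1;0 0 0 0 0 0 -1;0 0 0 0 0 0 -1;0 0 0 0 0 0 -1;0 0 0 0 0 0 -1")

```text
clock: 24.25
eef_pos: [637.3, -5.1, 134.8]
tcp_rot: [-3.142, 0.0, 2.295]
contact_force: [0.2, -0.2, -1.6]
opening: 0.721
```

```bash
python3 snap.py pics/w19.png; python3 plan.py 637 -5 120 2.297 1;python3 wz.py pics/w19.png pics/w19z.png 280 235 80 636.8 -5.3 108 81 
```

```text
[637.3  -5.1 134.8] [-3.142  0.     2.295] [ 0.01 -0.01 -0.  ]
t 24.3 pos [637.4  -5.  134.8] rot [3.142 0.    2.296] F [ 0.1 -0.  -0.5] op 0.723
0.02 -0.03 1.48 0.000 0.000 -0.001
dist/row 14.8 rot/row 0.001
```

View pics/w19z.png

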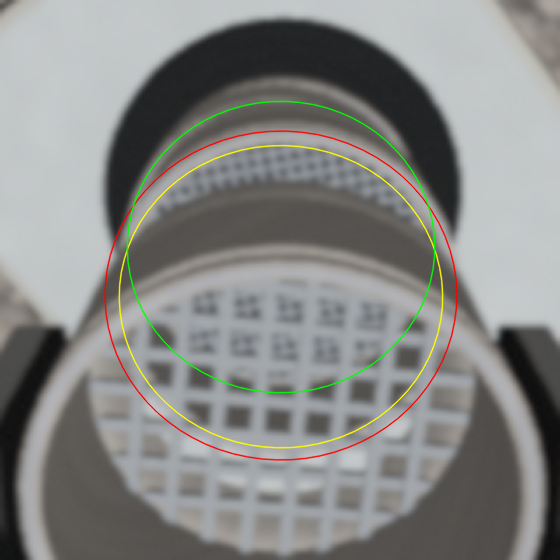

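Emit:
jog_arm(increments="0 0 0.6 0 0 0 -1;0 0 0.6 0 0 0 -1;0 0 0.5 0 0 0 -1;0 0 0.4 0 0 0 -1;0 0 0.4 0 0 0 -1;0 0 0.3 0 0 0 -1;0 0 0 0 0 0 -1;0 0 0 0 0 0 -1")

```text
clock: 25.1
eef_pos: [637.4, -4.7, 106.8]
tcp_rot: [3.141, 0.0, 2.296]
contact_force: [-0.9, -0.7, -1.7]
opening: 0.724
```

Emit:
jog_arm(increments="0 0 0.1 0 0 0 -1;0 0 0 0 0 0 1;0 0 0 0 0 0 1;0 0 0 0 0 0 1;0 0 -1 0 0 0 1;0 0 -2 0 0 0 1;0 0 -2 0 0 0 1;0 0 -1 0 0 0 1")

```text
clock: 25.9
eef_pos: [638.4, -4.7, 168.2]
tcp_rot: [3.14, 0.002, 2.296]
contact_force: [0.5, -0.0, -0.3]
opening: 1.003
```

```bash
python3 snap.py pics/w20.png; python3 wz.py pics/w20.png pics/w20z.png 280 230 80 637 -5 143 108;python3 plan.py 460 220 180 2.297 12 
```

```text
[638.4  -4.7 168.2] [3.140e+00 2.000e-03 2.296e+00] [0.54 0.5  0.06]
t 25.95 pos [638.8  -4.8 169.2] rot [3.139e+00 3.000e-03 2.296e+00] F [ 1.1 -0.2  1.3] op 1.002
2.39 0.13 -0.10 0.000 0.000 -0.000
2.39 0.13 -0.10 0.000 0.000 -0.000
2.39 0.13 -0.10 0.000 0.000 -0.000
2.39 0.13 -0.09 0.000 0.000 -0.000
2.39 0.13 -0.09 0.000 0.000 -0.000
2.39 0.13 -0.09 0.000 0.000 -0.000
2.39 0.13 -0.09 0.000 0.000 -0.000
2.39 0.13 -0.09 0.000 0.000 -0.000
2.39 0.13 -0.09 0.000 0.000 -0.000
2.39 0.13 -0.09 0.000 0.000 -0.000
2.39 0.13 -0.09 0.000 0.000 -0.000
2.39 0.13 -0.09 0.000 0.000 -0.000
dist/row 24.0 rot/row 0.0
```

View pics/w20z.png

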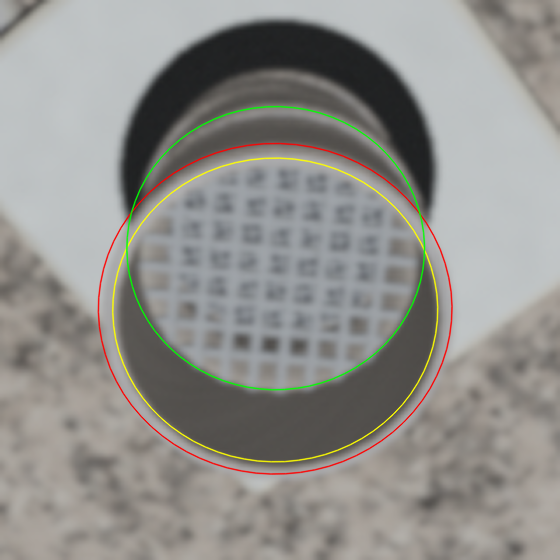

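```bash
python3 pp.py 637.7 -4.7 167 461 215 160 2.296 10
```

```text
total cm [28.16  1.35  0.7 ] per row [2.82 0.13 0.07]
```

Emit:
jog_arm(increments="1.5 0.1 -0.5 0 0 0 1;3.0 0.2 0 0 0 0 1;3.4 0.2 0 0 0 0 1;3.5 0.2 0 0 0 0 1;3.5 0.2 0 0 0 0 1;3.5 0.2 0 0 0 0 1;3.5 0.2 0 0 0 0 1;3.0 0.1 0 0 0 0 1")

```text
clock: 26.75
eef_pos: [480.1, 192.2, 170.1]
tcp_rot: [-3.14, -0.001, 2.296]
contact_force: [-0.2, 0.4, -0.1]
opening: 1.0
```

Emit:
jog_arm(increments="2.2 0 0 0 0 0 1;1.1 0 0.5 0 0 0 1;0 0 0.7 0 0 0 1;0 0 0 0 0 0 1;0 0 0 0 0 0 1;0 0 0 0 0 0 1;0 0 0 0 0 0 1;0 0 0 0 0 0 1")

```text
clock: 27.55
eef_pos: [461.2, 215.3, 158.9]
tcp_rot: [3.141, 0.0, 2.295]
contact_force: [-0.5, -0.2, 0.7]
opening: 1.0
```

```bash
python3 snap.py pics/w21.png; python3 wz.py pics/w21.png pics/w21z.png 280 230 80 461 223 52 7;python3 plan.py 461 223 5 2.296 5 
```

```text
[461.2 215.3 158.9] [3.141 0.    2.295] [-0.04 -0.03 -0.02]
t 27.6 pos [461.1 215.4 158.9] rot [3.141 0.    2.295] F [-0.5  0.9 -0.3] op 1.001
0.12 0.10 3.08 0.000 0.000 -0.000
0.12 0.10 3.08 0.000 0.000 -0.000
0.12 0.10 3.08 0.000 0.000 -0.000
0.12 0.10 3.08 0.000 0.000 -0.000
0.12 0.10 3.08 0.000 0.000 -0.000
dist/row 30.8 rot/row 0.0
```

View pics/w21z.png

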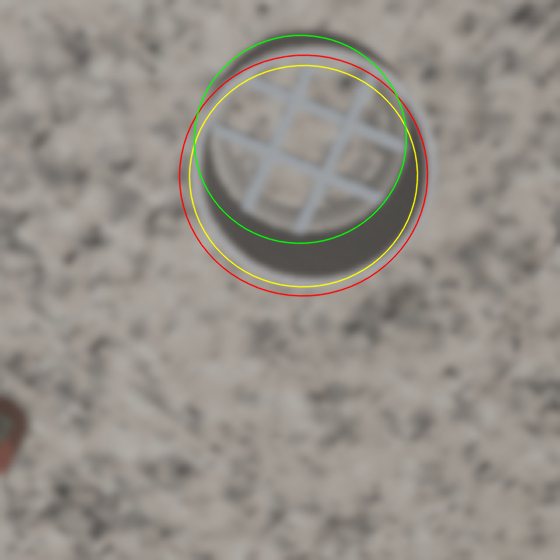

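View pics/w21.png

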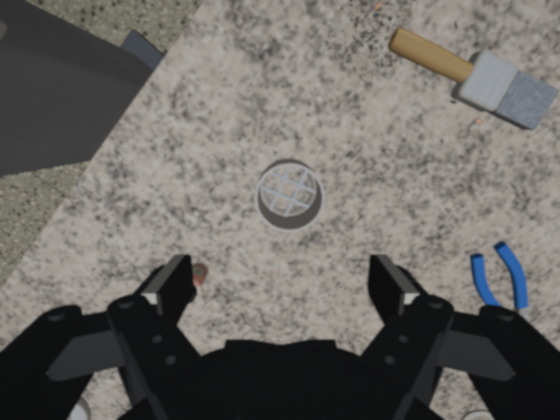

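Emit:
jog_arm(increments="0.2 0.2 2.0 0 0 0 1;0.2 0.2 3 0 0 0 1;0.2 0.2 3 0 0 0 1;0.2 0.1 2.8 0 0 0 1;0 0 2.5 0 0 0 1;0 0 2.0 0 0 0 1;0 0 0 0 0 0 1;0 0 0 0 0 0 -1", squeeze=25)

```text
clock: 28.4
eef_pos: [460.8, 226.2, 6.0]
tcp_rot: [-3.141, -0.0, 2.296]
contact_force: [-0.2, 0.4, -0.6]
opening: 0.855
```

Emit:
jog_arm(increments="0 0 0 0 0 0 -1;0 0 0 0 0 0 -1;0 0 0 0 0 0 1;0 0 0 0 0 0 1;0 0 0 0 0 0.14 1;0 0 0 0 0 0.14 1;0 0 0 0 0 0.14 1;0 0 0 0 0 0.14 1")

```text
clock: 29.2
eef_pos: [460.9, 226.3, 6.0]
tcp_rot: [3.141, -0.0, 1.73]
contact_force: [0.3, 0.6, -0.1]
opening: 0.997
```

Emit:
jog_arm(increments="0 0 0 0 0 0.14 1;0 0 0 0 0 0.14 1;0 0 0 0 0 0.14 1;0 0 0 0 0 0.14 1;0 0 0 0 0 0.14 1;0 0 0 0 0 0.14 1;0 0 0 0 0 0.14 1;0 0 0 0 0 0 -1")

```text
clock: 30.0
eef_pos: [460.9, 226.3, 6.0]
tcp_rot: [3.141, -0.0, 0.754]
contact_force: [-0.3, -0.1, 0.7]
opening: 0.856
```

Emit:
jog_arm(increments="0 0 0 0 0 0 -1;0 0 0 0 0 0 -1;0 0 0 0 0 0 -1;0 0 0 0 0 0 -1;0 0 -0.5 0 0 0 -1;0 0 -1.5 0 0 0 -1;0 0 -2 0 0 0 -1;0 0 0 0 0 0 -1", squeeze=60)

```text
clock: 30.8
eef_pos: [462.1, 226.9, 47.8]
tcp_rot: [3.141, -0.003, 0.758]
contact_force: [0.2, 0.6, -1.6]
opening: 0.721
```

```bash
python3 snap.py pics/w22.png; python3 plan.py 637 -5 170 0.756 10 |head -3; python3 pp.py 460.8 225.5 45 637 -5 170 0.756 10
```

```text
[462.1 226.9  47.8] [ 3.141e+00 -3.000e-03  7.580e-01] [-0.42  0.42  0.63]
t 30.85 pos [461.6 226.6  46.7] rot [ 3.141e+00 -2.000e-03  7.580e-01] F [-0.8  0.2 -1.8] op 0.724
-0.31 2.89 -1.23 0.000 -0.000 0.000
-0.31 2.89 -1.23 0.000 -0.000 0.000
total cm [ -2.99  28.86 -12.5 ] per row [-0.3   2.89 -1.25]
```

View pics/w22.png

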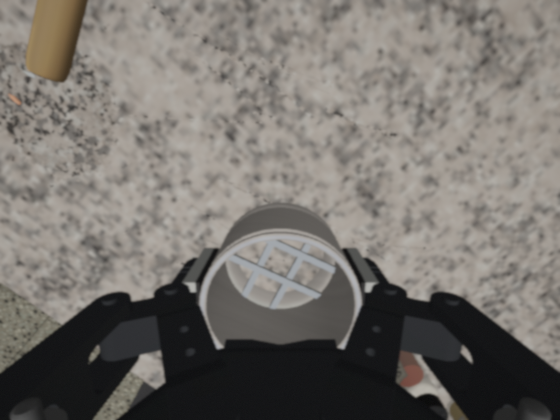

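Emit:
jog_arm(increments="-0.1 1.0 -2.5 0 0 0 -1;-0.2 2.2 -2.5 0 0 0 -1;-0.3 3.0 -2.5 0 0 0 -1;-0.4 3.5 -2.5 0 0 0 -1;-0.4 3.5 -1.6 0 0 0 -1;-0.4 3.5 -1 0 0 0 -1;-0.4 3.5 0 0 0 0 -1;-0.4 3.4 0 0 0 0 -1")

```text
clock: 31.65
eef_pos: [604.2, 35.3, 171.1]
tcp_rot: [-3.141, 0.0, 0.757]
contact_force: [-0.0, 1.1, -1.3]
opening: 0.72
```

Emit:
jog_arm(increments="-0.3 3.0 0 0 0 0 -1;-0.1 1.6 0 0 0 0 -1;-0.05 0.7 0 0 0 0 -1;0 0 0 0 0 0 -1;0 0 0 0 0 0 -1;0 0 0 0 0 0 -1;0 0 0 0 0 0 -1;0 0 0 0 0 0 -1")

```text
clock: 32.45
eef_pos: [636.6, -4.4, 172.0]
tcp_rot: [3.142, -0.0, 0.757]
contact_force: [0.6, -0.7, -2.2]
opening: 0.718
```

```bash
python3 snap.py pics/w23.png; python3 plan.py 637 -4.8 150 0.756 1;python3 wz.py pics/w23.png pics/w23z.png 280 235 80 637 -5 143 108 
```

```text
[636.6  -4.4 172. ] [ 3.142 -0.     0.757] [ 0.08 -0.04  0.02]
t 32.5 pos [636.6  -4.5 172. ] rot [ 3.141 -0.     0.756] F [-0.1 -0.5 -0.8] op 0.723
0.01 0.05 2.20 0.000 -0.000 0.000
dist/row 22.0 rot/row 0.001
```

View pics/w23z.png

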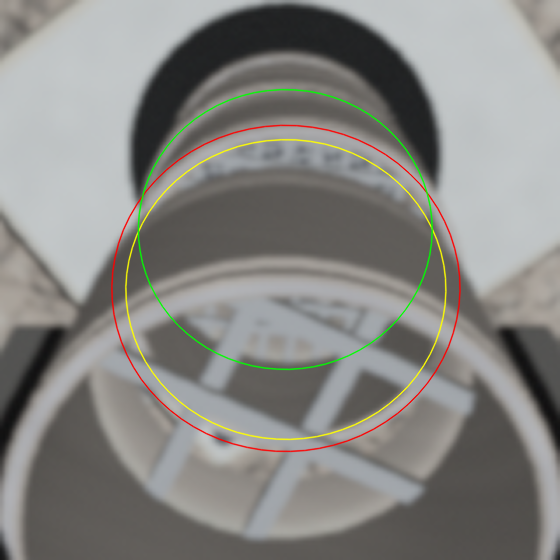

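Aligned. Descending to TCP z ≈ 142.5, then releasing.

Emit:
jog_arm(increments="0 0.05 0.6 0 0 0 -1;0 0 0.6 0 0 0 -1;0 0 0.6 0 0 0 -1;0 0 0.5 0 0 0 -1;0 0 0.4 0 0 0 -1;0 0 0.2 0 0 0 -1;0 0 0 0 0 0 -1;0 0 0 0 0 0 -1")

```text
clock: 33.3
eef_pos: [637.2, -5.4, 142.9]
tcp_rot: [3.141, -0.0, 0.756]
contact_force: [0.5, -0.8, -0.9]
opening: 0.724
```

Emit:
jog_arm(increments="0 0 0.1 0 0 0 -1;0 0 0 0 0 0 1;0 0 0 0 0 0 1;0 0 0 0 0 0 1;0 0 -1 0 0 0 1;0 0 -2 0 0 0 1;0 0 -2 0 0 0 1;0 0 -1 0 0 0 1")

```text
clock: 34.1
eef_pos: [638.1, -5.4, 204.3]
tcp_rot: [3.14, -0.002, 0.756]
contact_force: [0.3, 0.2, 0.6]
opening: 1.002
```

```bash
python3 snap.py pics/w24.png; python3 wz.py pics/w24.png pics/w24z.png 280 230 80 637 -5 188 143; python3 pp.py 637.4 -4.7 203 445 -182 130 0.756 9
```

```text
[638.1  -5.4 204.3] [ 3.14e+00 -2.00e-03  7.56e-01] [ 0.53 -0.51 -0.22]
total cm [-26.16  -0.3    7.3 ] per row [-2.91 -0.03  0.81]
```

View pics/w24z.png

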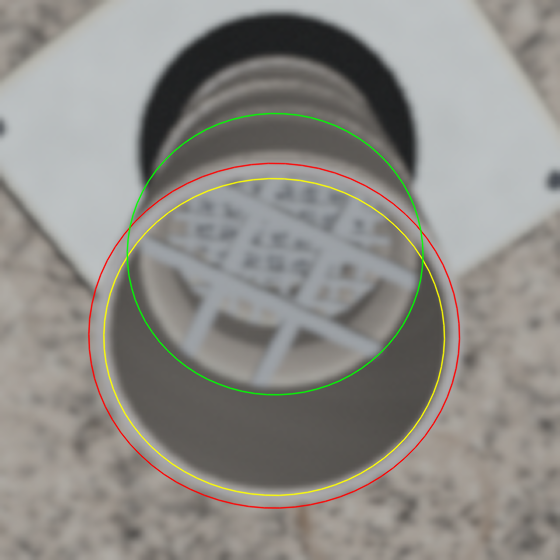

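Emit:
jog_arm(increments="-1.5 0 0 0 0 0 1;-2.8 0 0 0 0 0 1;-3.3 0 0 0 0 0 1;-3.3 0 0.5 0 0 0 1;-3.3 0 1 0 0 0 1;-3.3 0 1 0 0 0 1;-3.3 0 1 0 0 0 1;-2.5 0 1 0 0 0 1")

```text
clock: 34.95
eef_pos: [464.4, -166.1, 155.4]
tcp_rot: [-3.14, 0.001, 0.755]
contact_force: [-0.1, -0.1, 1.6]
opening: 1.0
```

Emit:
jog_arm(increments="-1.8 0 1 0 0 0 1;-0.8 0 1 0 0 0 1;0 0 0.8 0 0 0 1;0 0 0 0 0 0 1;0 0 0 0 0 0 1;0 0 0 0 0 0 1;0 0 0 0 0 0 1;0 0 0 0 0 0 1")

```text
clock: 35.75
eef_pos: [449.0, -182.8, 129.1]
tcp_rot: [3.141, -0.0, 0.756]
contact_force: [0.3, 0.8, 0.9]
opening: 0.995
```

```bash
python3 snap.py pics/w25.png; python3 - <<'E'
from h import *
from ov import circ
im=cv2.imread("pics/w25.png"); f=4;cx,cy,H=280,230,75
t=cv2.resize(im[cy-H:cy+H,cx-H:cx+H],None,fx=f,fy=f,interpolation=cv2.INTER_CUBIC)
x,y=443,-182
for h,ra,c in [(15,31,(0,0,255)),(46,10,(0,255,0)),(7,31,(0,255,255))]:
    p=(proj("wrist",circ(x,y,h,ra))-[cx-H,cy-H]+.5)*f-.5
    cv2.polylines(t,[(p*8).round().astype(np.int32)],True,c,1,cv2.LINE_AA,3)
cv2.imwrite("pics/w25z.png",t)
E
```

```text
[ 449.  -182.8  129.1] [ 3.141 -0.     0.756] [-0.08  0.05  0.01]
```

View pics/w25z.png

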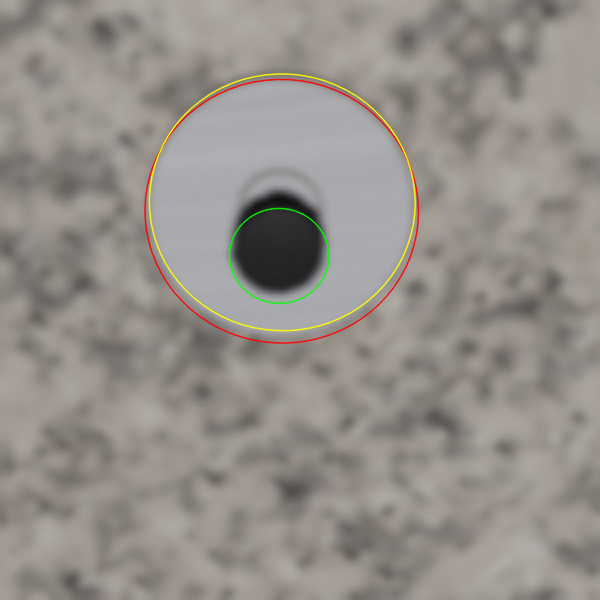

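Emit:
jog_arm(increments="-0.1 -0.2 2.0 0 0 0 1;-0.1 -0.2 2.5 0 0 0 1;0 -0.1 2.3 0 0 0 1;0 0 2.0 0 0 0 1;0 0 1.5 0 0 0 1;0 0 0.5 0 0 0 1;0 0 0 0 0 0 0;0 0 0 0 0 0 -0.8", squeeze=25)

```text
clock: 36.6
eef_pos: [444.2, -180.9, 21.4]
tcp_rot: [3.141, -0.0, 0.756]
contact_force: [-0.0, -0.5, -0.3]
opening: 0.688
```

Emit:
jog_arm(increments="0 0 0 0 0 0 -1;0 0 0 0 0 0 -1;0 0 0 0 0 0 -1;0 0 0 0 0 0 -1;0 0 0 0 0 0 0.2;0 0 0 0 0 0 0.2;0 0 0 0 0 0 0.2;0 0 0 0 0 -0.1 0.2")

```text
clock: 37.4
eef_pos: [443.7, -180.7, 20.7]
tcp_rot: [-3.142, -0.0, 0.856]
contact_force: [0.7, 0.0, 0.3]
opening: 0.6
```

```bash
python3 snap.py pics/w26.png
```

```text
[ 443.7 -180.7   20.7] [-3.142 -0.     0.856] [1.29 3.74 1.04]
```

View pics/w26.png

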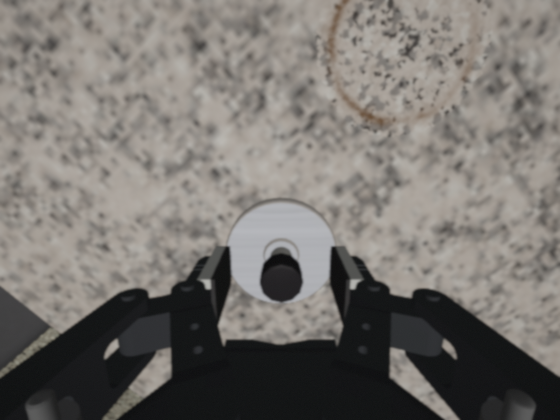

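Emit:
jog_arm(increments="0 0 0 0 0 -0.14 0.2;0 0 0 0 0 -0.14 0.2;0 0 0 0 0 -0.14 0.2;0 0 0 0 0 -0.14 0.2;0 0 0 0 0 -0.14 0.2;0 0 0 0 0 -0.14 0.2;0 0 0 0 0 -0.14 0.2;0 0 0 0 0 -0.14 0.2")

```text
clock: 38.25
eef_pos: [443.7, -180.7, 20.7]
tcp_rot: [-3.142, -0.0, 1.98]
contact_force: [-0.2, -0.7, 0.3]
opening: 0.6
```

Emit:
jog_arm(increments="0 0 0 0 0 -0.14 -1;0 0 0 0 0 -0.14 -1;0 0 0 0 0 -0.07 -1;0 0 0 0 0 0 -1;0 0 0 0 0 0 -1;0 0 0 0 0 0 -1;0 0 0 0 0 0 -1;0 0 0 0 0 0 -1", squeeze=40)

```text
clock: 39.05
eef_pos: [443.8, -180.8, 20.8]
tcp_rot: [3.142, 0.0, 2.325]
contact_force: [-1.1, 0.6, 3.4]
opening: 0.214
```

Emit:
jog_arm(increments="0 0 0 0 0 0 -1;0 0 0 0 0 0 -1;0 0 -0.5 0 0 0 -1;0 0 -1.0 0 0 0 -1;0 0 -1.0 0 0 0 -1;0 0 -0.5 0 0 0 -1;0 0 0 0 0 0 -1;0 0 0 0 0 0 -1", squeeze=60)

```text
clock: 39.85
eef_pos: [443.9, -180.8, 51.0]
tcp_rot: [3.141, 0.001, 2.326]
contact_force: [0.2, -0.6, -1.2]
opening: 0.207
```

```bash
python3 snap.py pics/w27.png
```

```text
[ 443.9 -180.8   51. ] [3.141e+00 1.000e-03 2.326e+00] [-0.1  -0.2  -0.07]
```

View pics/w27.png

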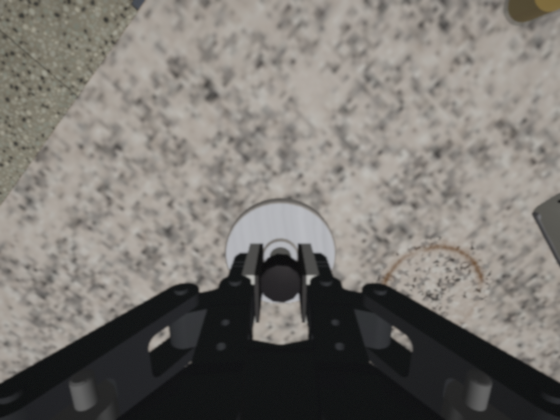

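```bash
python3 pp.py 443.9 -180.8 50.8 637.2 -5.1 228 2.326 9
```

```text
total cm [ -0.46  26.12 -17.72] per row [-0.05  2.9  -1.97]
```

Emit:
jog_arm(increments="0 0 -2 0 0 0 -1;0 0.8 -3 0 0 0 -1;-0.1 1.8 -3.2 0 0 0 -1;-0.1 2.5 -3 0 0 0 -1;-0.1 3.0 -3 0 0 0 -1;-0.1 3.3 -2.2 0 0 0 -1;-0.1 3.3 -1.3 0 0 0 -1;0 3.3 0 0 0 0 -1")

```text
clock: 40.7
eef_pos: [580.2, -60.2, 229.7]
tcp_rot: [3.14, 0.002, 2.326]
contact_force: [0.1, -0.3, -1.4]
opening: 0.21
```

Emit:
jog_arm(increments="0 3.2 0 0 0 0 -1;0 2.6 0 0 0 0 -1;0 1.6 0 0 0 0 -1;0 0.7 0 0 0 0 -1;0 0 0 0 0 0 -1;0 0 0 0 0 0 -1;0 0 0 0 0 0 -1;0 0 0 0 0 0 -1")

```text
clock: 41.5
eef_pos: [636.8, -6.2, 228.0]
tcp_rot: [-3.141, 0.0, 2.325]
contact_force: [0.5, 0.8, -0.9]
opening: 0.211
```

```bash
python3 snap.py pics/w28.png; python3 plan.py 637.2 -5.1 202 2.326 1;python3 wz.py pics/w28.png pics/w28z.png 280 235 80 637 -5 188 143 
```

```text
[636.8  -6.2 228. ] [-3.141  0.     2.325] [0.14 0.04 0.06]
t 41.55 pos [636.9  -6.1 228. ] rot [3.142 0.    2.325] F [-0.4  0.4 -0.9] op 0.205
0.05 0.09 2.60 0.000 0.000 -0.001
dist/row 26.0 rot/row 0.001
```

View pics/w28z.png

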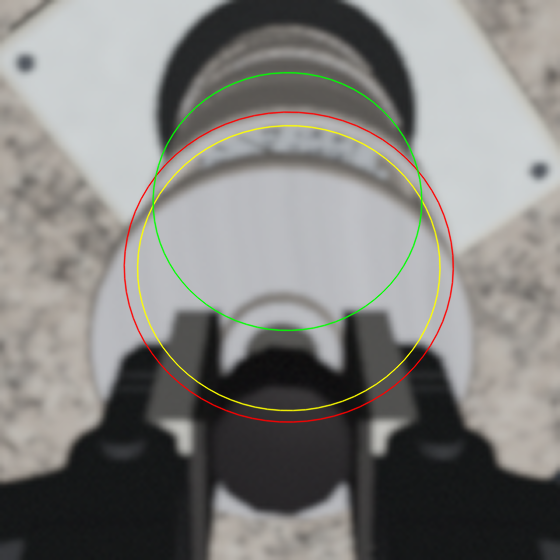

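Aligned. Correcting by about 1 mm and lowering the lid.

Emit:
jog_arm(increments="0.05 0.1 0.5 0 0 0 -1;0 0 0.5 0 0 0 -1;0 0 0.5 0 0 0 -1;0 0 0.5 0 0 0 -1;0 0 0.3 0 0 0 -1;0 0 0.2 0 0 0 -1;0 0 0.1 0 0 0 -1;0 0 0 0 0 0 -1")

```text
clock: 42.35
eef_pos: [637.8, -4.5, 202.0]
tcp_rot: [3.141, 0.0, 2.326]
contact_force: [1.1, 0.3, -0.5]
opening: 0.209
```

```bash
python3 plan.py 637.2 -5.1 202 2.326 1
```

```text
t 42.35 pos [637.8  -4.5 202. ] rot [3.141 0.    2.326] F [ 1.1  0.3 -0.5] op 0.209
-0.00 -0.09 -0.00 0.000 0.000 -0.000
dist/row 0.9 rot/row 0.0
```

Emit:
jog_arm(increments="0 0 0 0 0 0 0.2;0 0 0 0 0 0 0.2;0 0 0 0 0 0 0.2;0 0 0 0 0 0 0.2;0 0 -1 0 0 0 0.2;0 0 -2 0 0 0 0.2;0 0 -2 0 0 0 0.2;0 0 -1.5 0 0 0 0.2")

```text
clock: 43.15
eef_pos: [638.1, -4.5, 268.9]
tcp_rot: [3.14, 0.001, 2.326]
contact_force: [0.4, -0.4, -0.6]
opening: 0.601
```

Emit:
jog_arm(increments="-2 0 0 0 0 0 0.2;-3 0 0 0 0 0 0.2;-3 0 0 0 0 0 0.2;-3 0 0 0 0 0 0.2;-1 0 0 0 0 0 0.2;0 0 0 0 0 0 0.2;0 0 0 0 0 0 0.2;0 0 0 0 0 0 0.2")

```text
clock: 43.95
eef_pos: [719.1, -90.8, 267.0]
tcp_rot: [-3.141, -0.001, 2.327]
contact_force: [-0.2, -0.4, 0.1]
opening: 0.603
```

```bash
python3 snap.py pics/w29.png; python3 - <<'E'
from h import *
from ov import circ
im=cv2.imread("pics/w29.png"); i=r.camera_info("wrist")
for h,ra,c in [(196,31,(0,0,255)),(227,10,(0,255,0)),(188,31,(0,255,255))]:
    p=proj("wrist",circ(637,-5,h,ra),i); cv2.polylines(im,[(p*8).round().astype(np.int32)],True,c,1,cv2.LINE_AA,3)
cv2.imwrite("pics/w29o.png",im)
for n in ("scene","top"): cv2.imwrite(f"pics/{n}9.png",r.grab_frame(n)[:,:,::-1])
s=cv2.imread("pics/scene9.png"); c=cv2.resize(s[140:260,250:370],(560,560),interpolation=cv2.INTER_CUBIC)
t=cv2.imread("pics/top9.png")
cv2.imwrite("pics/scz.png",c); cv2.imwrite("pics/topz.png",cv2.resize(t[130:260,140:440],None,fx=2.6,fy=2.6))
E
```

```text
[719.1 -90.8 267. ] [-3.141e+00 -1.000e-03  2.327e+00] [0.01 0.18 0.14]
```

View pics/w29o.png

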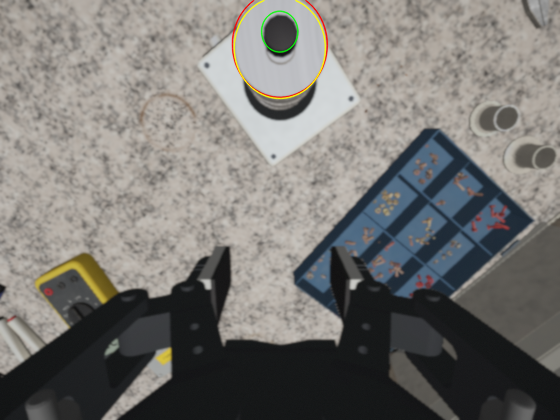

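View pics/scz.png

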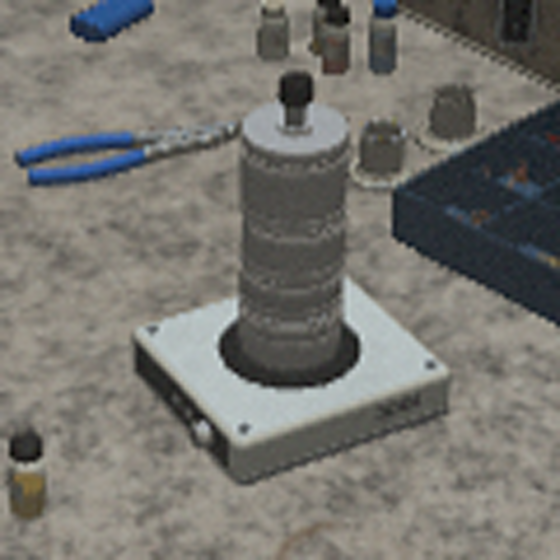

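View pics/topz.png

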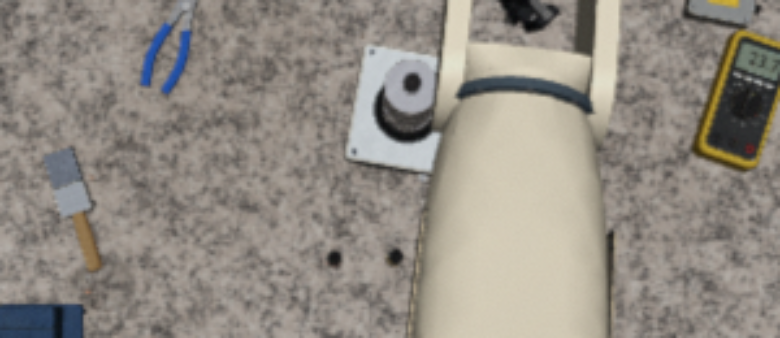

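The tower is straight with closed seams, and the overlay of the lid disc and knob fits at nested height. The vials and brush haven't moved, so I'm handing in.

```bash
python3 -c "
from rig import r
print(r.sense()['contact_force'],r.sense()['qvel'].round(3)); print(r.sign_off())"
```

```text
[-0.75523561 -0.04911843 -0.59768221] [-0.002  0.002 -0.006 -0.    -0.001 -0.002]
the job is handed in; nothing more can be done
None
```

The sieve tower is built and handed in, at about 44 s of the 128 s allowed; no verdict was reported. The pan went in the seat first, then the fine, medium and coarse sieves, and the lid last. I gripped each part twice, 80–90° apart, so it sat centred in the jaws before lifting.

**Position and height:** wrist-camera overlays put the tower axis at about (637, -5) mm. Each part matched its nested height to within about 1 mm.

**Force and level:** forces while lowering stayed near the weight of each part. The last scene picture shows a straight tower with even, closed seams.

**Bystanders:** the vials and brush look unmoved. I judged that by eye in the final pictures, not by measuring. The arm was parked clear of the tower and at rest.

**Disagreement:** my position estimates from the fixed top camera and the wrist camera differed by up to about 9 mm. I used the close-up wrist readings, and the fits confirmed them.

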